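# Load the slide rack into its carrier lane under the drop catch

### The arm

A 7-joint arm with a two-finger parallel gripper is mounted at the origin on the work surface. World frame = base frame: x ahead of the robot, y to its left, z up, the work surface at z = 0. Lengths are in mm, angles in rad, forces in N, time in s.
With the tool pointing down it reaches from about 400 to 875 mm from the base axis. Payload 4.4 kg.
Tool frame: the origin (TCP) lies at the very end of the fingers, on their centre line; the grasp point (between the pads) lies 19 mm behind it; z points along the fingers, x is the direction in which the jaws open and shut, and the axes are right-handed (so a half turn about z gives the same grasp; the last joint's range is limited). The gripper opens to 85 mm and grips with 20 to 120 N. Pads are 22 mm wide; open, the fingers measure 114 mm over their backs; the gripper's body (76 mm by 85 mm) begins 54 mm behind the grasp point. The pads swing forward as they close: fully open they stand 13 mm farther back than shut.
Start: joints at [-1.266, 0.628, 0.038, 1.517, -0.027, 0.996, -0.02], TCP at [235.512, 605.848, 231.313] pointing down, gripper open.
Joint ranges: [-3.06, 3.06], [-0.37, 2.12], [-1.25, 1.32], [0.18, 2.47], [-1.1, 4.24], [0.23, 1.98], [-2.94, 2.94]. Speed limits (rad/s): [2.57, 2.57, 3.14, 3.14, 3.14, 3.14, 3.14].

### API

Orientations are given as [roll, pitch, yaw] about the fixed x, y, z axes, in that order (R = Rz(yaw) Ry(pitch) Rx(roll)).
In Python, from cell import telemetry, get_image, get_calibration, ctrl gives the robot as it stands. The module is installed in compiled form; this text tells all that it offers.
- The arm moves only by the tool arm_command, never from a script. Its arguments are lists of equal length, an entry for each row: "rot": the turn, a rotation vector about the world's x, y, z in degrees, a list of three; "slide": the shift along the world's x, y, z in mm, a list of three; "gripper": the finger opening in mm, from 0 to 85.4. A call has 1 to 5 rows; each row shifts and turns the pose as measured when the row begins; what a row does not reach is not made up. A row lasts 1/12 s, in which the tool goes at most 41.7 mm and 7.16 degrees, less where a joint would pass 70% of its speed; a pose out of reach is approached as far as the arm can. A call with a gripper value outside its range is refused whole. The fingers move at their own pace and stop on an object; the grip force is fixed at half the most. Time passes only in rows, so rows that do not move let the fingers close. It gives the time, the measured TCP pose, the force and the opening at its end, in the units of the state.
- telemetry.read_state(): the state, without advancing time (a new reading comes with each control period).
- get_image(name): name is "scene" or "side" or "wrist"; returns (picture, depth): 384x512x3 uint8, red, green, blue; 384x512 float32, mm along the optical axis (not along the pixel's ray), 0 where there is no reading.
- get_calibration(name): a dict with "fx", "fy", "cx", "cy" (pixels), "D" ([k1, k2, p1, p2, k3] as OpenCV has them; the pictures are not rectified), "xyz" and "attitude" of the camera in the world. Camera axes: x right, y up, looking along -z (the intrinsics and any distortion apply to the point x, -y, -z); pixel columns grow to the right and rows downward; lengths in mm; the calibration is good to about 2 mm. A picture is of the moment at which its call begins: read the wrist's pose just before it. get_calibration takes no time and is no camera call; for the wrist camera it gives the pose at the moment of the call.
- ctrl.finish_job(): hands the job in, once; it reports no verdict.
The state is a dict: "clock": time; "qpos": joint angles; "qd": joint speeds; "tau": joint torques, N m; "eef_pos": TCP position; "tool_rot": TCP orientation; "force": force on the tool from outside, world axes, zero at the start; "torque": the same for the moment, N m; "width": finger opening in mm.
Only numpy, scipy, OpenCV 4.12 (cv2) and the standard library are available. Lean on these libraries where they do the work, as an engineer would, in place of code of your own. Each camera call takes 0.05 s, during which the arm holds its last target.

### The job

Take the slide rack that stands on the bench by its handle, set it down gently on the open front of the carrier's empty lane (the right-hand one, seen from its open front), and slide it in along the lane so that the rack's own edge lifts the hinged catch and the catch drops behind it, without the gripper touching the catch. Then draw the rack back with a gentle but definite tug against the dropped catch to prove that it holds, let go and move clear. The slides are glass: never ram or force the rack, keep it upright, and leave the loaded rack in the other lane and everything else on the bench where they are.

Things in the scene. Friction and masses are not known exactly. Their poses are not given: they have to be found in the camera images.
- rack: loose slide rack to be loaded: steel basket full of glass slides, about 0.4 kg. Origin: centre of its underside; x along its length and handle, z up. Base plate 100 (x) x 96 (y) x 4 mm; on it the basket, 100 x 80 mm, flat top rim 36 mm above the underside, so the base plate sticks out 8 mm on both long sides. A bail handle runs lengthwise over it. Same both ways round: either end may lead
- rack_grip (a point): centre of the rack's grip bar, 84 mm above the rack's underside; the bar lies along the rack's x: 74 mm long, 14 mm wide, 16 mm tall, with 40 mm of free space below it down to the rim
- carrier: fixed two-lane rack carrier. Origin on the bench, midway between the lanes; x points along the lanes from the open front to the closed end, y to its left, z up. Floor plate 6 mm thick, 252 mm wide, from x = -177 to +123 mm. Lane centre lines at y = -53 mm (right, empty) and +53 mm (left, loaded). The right lane's parts are described at the lane and catch entries
- lane_entry (a point): on the floor (6 mm above the bench) of the right lane's open front, on its centre line, at carrier x = -122 mm. A rack set down lengthwise with its underside centre here lies in front of the guides' lips and clear of the catch; the flared mouth leaves 2 mm or more at each side
- lane_mouth (a point): on the right lane's floor and centre line at carrier x = -45.5 mm, where the straight guides begin (100 mm apart, 2 mm beside the rack at each side; in front of them 40 mm of flared mouth). From here to the end their in-turned lips, 7.5 mm above the floor and 6 mm inwards, lie over the rack's base plate, so a rack cannot be lowered in from above
- lane_seat (a point): on the right lane's floor and centre line at carrier x = +54 mm: with the stop at its middle setting the rack's underside centre is here when its leading end touches the pad; the real seat lies up to 12 mm before or behind, as the stop does. The catch drops only in the rack's last 2 mm before the pad; behind the dropped catch it has 4 mm of play back to the tooth
- rack_left: the second, identical rack, already loaded behind its own catch in the left lane; leave it alone. Origin and axes as for the first rack
- block1: bystander: white cassette with a wax block, 40 x 28 x 11 mm, origin under its centre
- block2: bystander: another such cassette block
- bottle: bystander: brown bottle, 60 mm across, 115 mm tall, origin under its centre
- forceps: bystander: steel forceps lying flat, 120 mm long, origin at their middle
- brush: bystander: thin orange brush lying flat, 170 mm long, origin at its middle
- tool_jar: bystander: clear jar with pens and needles, 72 mm across, 160 mm tall, origin under its centre
- lane_stop (a point): middle of the stop's pad that ends the right lane, at its middle setting: carrier x = +104 mm (88 mm wide, 36 mm tall). The stop, a steel L with the catch hinged on its long side strap, is clamped by thumb screws up to 12 mm before or behind this point; this point does not show where. Hard: a rack pressed on it with over 15 N can crack slides
- catch (a point): foot of the catch's tooth, catch down, stop at its middle setting (it shifts with the stop): carrier (0, -100.5, 26) mm. Catch: 100 g steel arm outside the lane, hinged 95 mm in front of the tooth (axis y, 42 mm high); tooth up to 48 mm high and a 28 degree flap rising from its foot towards the front, both over the rim's outer 10 mm. A rim lifts it 0.17 rad. Over 15 N bends it

How it is judged (in metres and radians):
On the way, in this order (a step that is already met when the one before it is completed fails the run):
1. the rack, pushed in along the right-hand lane, carries the lifted catch on its own edge (angle between catch's own z axis and vertical above 0.1 rad and contact force between rack and catch above 0.1 N and z of rack in the frame of carrier below 0.011 m and x of rack in the frame of carrier below 0.031 m), for 0.1 s.
2. the rack is home and the catch has dropped behind it (angle between catch's own z axis and vertical below 0.04 rad and x of rack in the frame of carrier above 0.035 m), for 0.1 s.
3. the rack is tugged back against the dropped catch with 3 N or more (all of step 2 and contact force between rack and catch above 3 N), for 0.15 s.
At the end, for the whole second after the job is handed in: The rack stands flat and at rest in the right lane between its stop and the dropped catch (origin at carrier x 35 to 69 mm, within 5 mm of the lane's centre line, tilt under 0.05 rad); the catch is down to within 0.04 rad; the other rack is within 8 mm of its place (all of step 2 and x of rack in the frame of carrier below 0.069 m and y of rack in the frame of carrier between -0.058 and -0.048 m and z of rack in the frame of carrier below 0.009 m and angle between rack's own z axis and vertical below 0.05 rad and linear speed of rack below 0.01 m/s and distance of rack_left from where it was at the start of the episode below 0.008 m); the robot touches nothing.
It fails at once if the catch is touched by the gripper or arm (contact force between any of the fingers, the arm and catch above 0.5 N).
It fails at once if the rack is rammed or forced: more than 15 N between it and the lane's stop, or more than 40 N between it and the carrier in all (contact force between rack and lane_stop above 15 N or contact force between rack and carrier above 40 N).
It fails at once if the catch is strained: more than 15 N between it and the rack (contact force between rack and catch above 15 N).
It fails at once if the rack is tipped by more than 0.35 rad (angle between rack's own z axis and vertical above 0.35 rad).
It fails at once if another thing on the bench is moved by more than 30 mm, or the loaded rack by more than 10 mm (distance of any of block1, block2, bottle, forceps, brush, tool_jar from where it was at the start of the episode above 0.03 m or distance of rack_left from where it was at the start of the episode above 0.01 m).
It also fails if it takes over 58 s, if anything falls off the work surface, if the arm or the gripper's body presses on something with over 40 N, if the wrist force passes 120 N, or if a joint passes its speed limit or range.

## Working session

There is one attempt and no reset: what is moved stays moved. The work goes in short steps, Python scripts to look and compute and a tool call to move; the robot and the scene stay as the last step left them, time stands still between calls to the robot, and variables do not carry over. Pictures are saved under pics/ and viewed, and the job is handed in when it is done.

Besides the shell and the picture viewer there is one more tool, called after "Call:" by a JSON object that holds its "op" and its "data". arm_command: Moves the arm, as the interface text tells. Its arguments: {"type":"object","properties":{"rot":{"type":"array"},"slide":{"type":"array"},"gripper":{"type":"array"}},"required":["rot","slide","gripper"]}

```bash
mkdir -p pics; cat > h.py <<'E'
import numpy as np, cv2, pickle
from cell import telemetry, get_image, get_calibration, ctrl
from scipy.spatial.transform import Rotation as R
def snap(name,tag):
    c=get_calibration(name); im,d=get_image(name)
    cv2.imwrite(f'pics/{tag}.png',im[:,:,::-1]); pickle.dump((c,im,d),open(f'pics/{tag}.pkl','wb')); return c,im,d
def load(tag): return pickle.load(open(f'pics/{tag}.pkl','rb'))
def pose(c):
    return R.from_euler('xyz',c['attitude']).as_matrix(), np.array(c['xyz'],float)
def ray(c,uv):
    K=np.array([[c['fx'],0,c['cx']],[0,c['fy'],c['cy']],[0,0,1.]])
    p=cv2.undistortPoints(np.array(uv,float).reshape(-1,1,2),K,np.array(c['D'],float)).reshape(-1,2)
    v=np.c_[p[:,0],-p[:,1],-np.ones(len(p))]
    Rm,t=pose(c); return v@Rm.T,t
def onz(c,uv,z):
    v,t=ray(c,uv); s=(z-t[2])/v[:,2]; return t+v*s[:,None]
def ondepth(c,d,uv):
    v,t=ray(c,uv); uv=np.array(uv,int).reshape(-1,2); return t+v*d[uv[:,1],uv[:,0]][:,None]
def cloud(c,d):
    h,w=d.shape; u,v=np.meshgrid(np.arange(w),np.arange(h)); uv=np.c_[u.ravel(),v.ravel()]
    r,t=ray(c,uv); P=(t+r*d.reshape(-1,1)); P[d.ravel()==0]=np.nan; return P.reshape(h,w,3)
def proj(c,P):
    Rm,t=pose(c); q=(np.array(P,float).reshape(-1,3)-t)@Rm; q=q*[1,-1,-1]
    K=np.array([[c['fx'],0,c['cx']],[0,c['fy'],c['cy']],[0,0,1.]])
    return cv2.projectPoints(q,np.zeros(3),np.zeros(3),K,np.array(c['D'],float))[0].reshape(-1,2)
E
python3 - <<'E'
from h import *
print(telemetry.read_state())
for n in('scene','side','wrist'):
    c,im,d=snap(n,n+'0'); print(n,c)
E
```

```text
{'clock': 0.0, 'qpos': array([-1.2657516 ,  0.62930931,  0.03847255,  1.51835251, -0.02701411,
        0.99630414, -0.02000724]), 'qd': array([-0.00055394, -0.00021646, -0.00140113,  0.00127359, -0.00060649,
        0.00054782,  0.00042218]), 'tau': array([ 6.86517214e-04, -5.63396394e+01,  1.22635826e+00, -1.93447065e+01,
        1.10258340e-02,  1.04592644e-02, -6.89769436e-06]), 'eef_pos': array([235.32446639, 605.24692444, 230.41845899]), 'tool_rot': array([3.14156419e+00, 1.85428704e-03, 1.19991226e+00]), 'force': array([ 0.55146507, -0.12322793, -0.53388588]), 'torque': array([-0.0187965 ,  0.0052853 ,  0.00424932]), 'width': 85.32383572446587}
scene {'fx': 354.66974383267456, 'fy': 354.66974383267456, 'cx': 262.0102758722863, 'cy': 192.2189258336778, 'D': array([-0.03966435,  0.        ,  0.        ,  0.        ,  0.        ]), 'xyz': array([1040.75134091, -838.77670578,  677.15466462]), 'attitude': array([ 1.01090869, -0.0249397 ,  0.51642498])}
side {'fx': 362.31587661226047, 'fy': 362.31587661226047, 'cx': 247.47766728040907, 'cy': 190.92440994964488, 'D': array([-0.0020938,  0.       ,  0.       ,  0.       ,  0.       ]), 'xyz': array([-55.53247545, 615.22988037, 614.75220143]), 'attitude': array([ 1.01548588,  0.01242939, -2.34053279])}
wrist {'fx': 305.9371185616165, 'fy': 305.9371185616165, 'cx': 257.9209993178143, 'cy': 190.1300493846922, 'D': array([-0.0111979,  0.       ,  0.       ,  0.       ,  0.       ]), 'xyz': array([159.57737328, 634.49552438, 373.59801275]), 'attitude': array([-0.31970301,  0.00204163,  1.19932338])}
```

View pics/scene0.png

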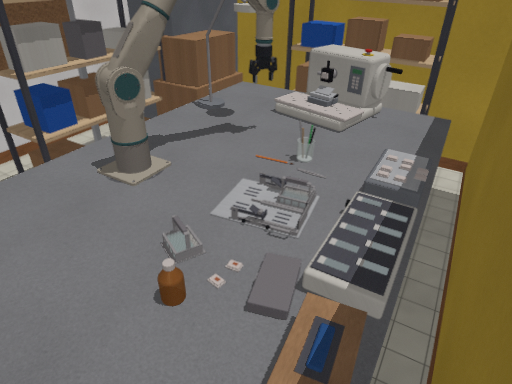

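View pics/side0.png

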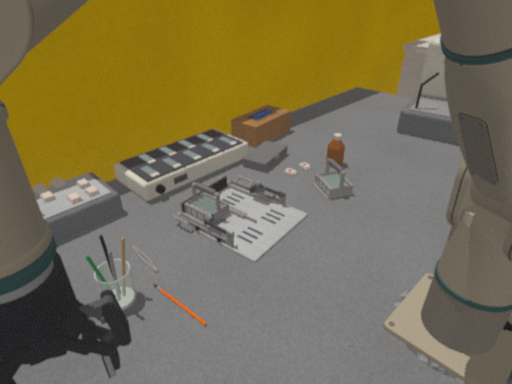

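View pics/wrist0.png

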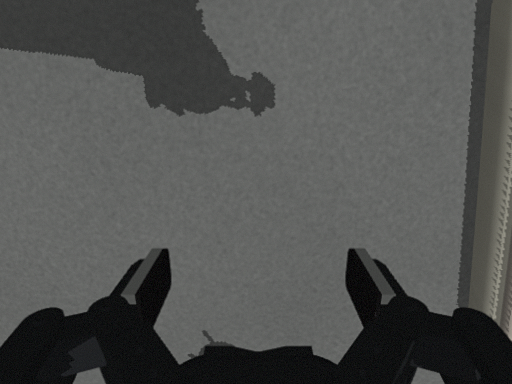

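Scene shows the loose rack at about (182,240) and the carrier at (268,205). In the side picture they are at (333,183) and (240,215). Next I'll zoom in and fit the floor plate and the rack.

```bash
python3 - <<'E'
from h import *
for n,(x0,y0,x1,y1) in dict(scene=(140,150,340,300),side=(150,130,370,270)).items():
    c,im,d=load(n+'0'); z=cv2.resize(im[y0:y1,x0:x1],None,fx=3.6,fy=3.6,interpolation=cv2.INTER_CUBIC)
    cv2.imwrite(f'pics/{n}0z.png',z[:,:,::-1])
    P=cloud(c,d)
    for q in ([(182,240),(215,205),(320,205),(258,184),(265,230)] if n=='scene' else [(333,183),(305,215),(255,248),(240,200)]):
        print(n,q,P[q[1],q[0]].round(1),im[q[1],q[0]])
E
```

```text
scene (182, 240) [ 478.  -270.9   29.4] [129 139 138]
scene (215, 205) [424.1 -42.   -3. ] [116 115 117]
scene (320, 205) [7.318e+02 1.422e+02 3.000e-01] [116 115 119]
scene (258, 184) [485.2 143.5   5.5] [125 125 126]
scene (265, 230) [638.2 -77.1   0.9] [84 85 86]
side (333, 183) [ 466.1 -254.2   32.9] [129 143 137]
side (305, 215) [441.5 -85.1   7.8] [155 155 151]
side (255, 248) [443.9 115.1   5.2] [176 178 175]
side (240, 200) [632.2  -8.9   6.5] [171 171 168]
```

```bash
python3 - <<'E'
from h import *
# bird view of heights from both clouds
for n in('scene','side'):
    c,im,d=load(n+'0'); P=cloud(c,d).reshape(-1,3); C=im.reshape(-1,3)
    x0,x1,y0,y1=350,1000,-450,250
    m=(P[:,2]>-10)&(P[:,2]<150)&(P[:,0]>x0)&(P[:,0]<x1)&(P[:,1]>y0)&(P[:,1]<y1)
    P=P[m];C=C[m];s=1.1
    o=np.zeros((600,800,3),np.uint8)
    idx=np.argsort(P[:,2])
    # image: right = -y, up = x
    for p,cc in zip(P[idx],C[idx]):
        u=int((y1-p[1])*s); v=int((x1-p[0])*s*0.82)
        h=int(np.clip(p[2]+10,0,130)); col=(int(cc[2]),int(cc[1]),int(cc[0])) 
        cv2.circle(o,(u,v),1,col,-1)
    cv2.imwrite(f'pics/bev_{n}.png',o)
    for a in (0,6,42,84,):pass
    b=P[(abs(P[:,0]-500)<400)]; hist,e=np.histogram(b[:,2],np.arange(-10,100,2)); print(n,list(zip(e[:-1].astype(int),hist)))
E
```

```text
scene [(np.int64(-10), np.int64(0)), (np.int64(-8), np.int64(0)), (np.int64(-6), np.int64(16)), (np.int64(-4), np.int64(871)), (np.int64(-2), np.int64(6240)), (np.int64(0), np.int64(7334)), (np.int64(2), np.int64(1853)), (np.int64(4), np.int64(1211)), (np.int64(6), np.int64(975)), (np.int64(8), np.int64(295)), (np.int64(10), np.int64(248)), (np.int64(12), np.int64(270)), (np.int64(14), np.int64(316)), (np.int64(16), np.int64(188)), (np.int64(18), np.int64(161)), (np.int64(20), np.int64(128)), (np.int64(22), np.int64(114)), (np.int64(24), np.int64(151)), (np.int64(26), np.int64(265)), (np.int64(28), np.int64(264)), (np.int64(30), np.int64(202)), (np.int64(32), np.int64(273)), (np.int64(34), np.int64(957)), (np.int64(36), np.int64(1104)), (np.int64(38), np.int64(388)), (np.int64(40), np.int64(153)), (np.int64(42), np.int64(121)), (np.int64(44), np.int64(98)), (np.int64(46), np.int64(120)), (np.int64(48), np.int64(95)), (np.int64(50), np.int64(64)), (np.int64(52), np.int64(49)), (np.int64(54), np.int64(56)), (np.int64(56), np.int64(40)), (np.int64(58), np.int64(57)), (np.int64(60), np.i
[... 1522 characters left out ...]
(np.int64(52), np.int64(123)), (np.int64(54), np.int64(127)), (np.int64(56), np.int64(100)), (np.int64(58), np.int64(129)), (np.int64(60), np.int64(104)), (np.int64(62), np.int64(164)), (np.int64(64), np.int64(216)), (np.int64(66), np.int64(139)), (np.int64(68), np.int64(225)), (np.int64(70), np.int64(606)), (np.int64(72), np.int64(269)), (np.int64(74), np.int64(51)), (np.int64(76), np.int64(34)), (np.int64(78), np.int64(35)), (np.int64(80), np.int64(37)), (np.int64(82), np.int64(42)), (np.int64(84), np.int64(45)), (np.int64(86), np.int64(53)), (np.int64(88), np.int64(59)), (np.int64(90), np.int64(90)), (np.int64(92), np.int64(73)), (np.int64(94), np.int64(32)), (np.int64(96), np.int64(40))]
```

View pics/scene0z.png

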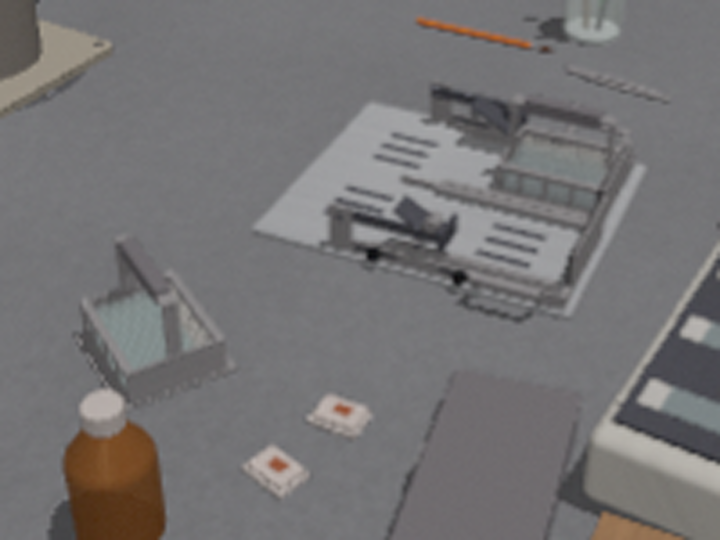

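View pics/side0z.png

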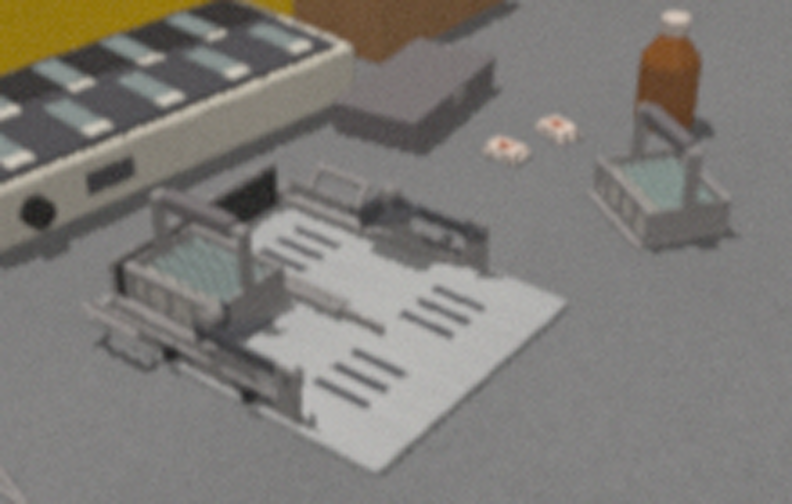

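View pics/bev_side.png

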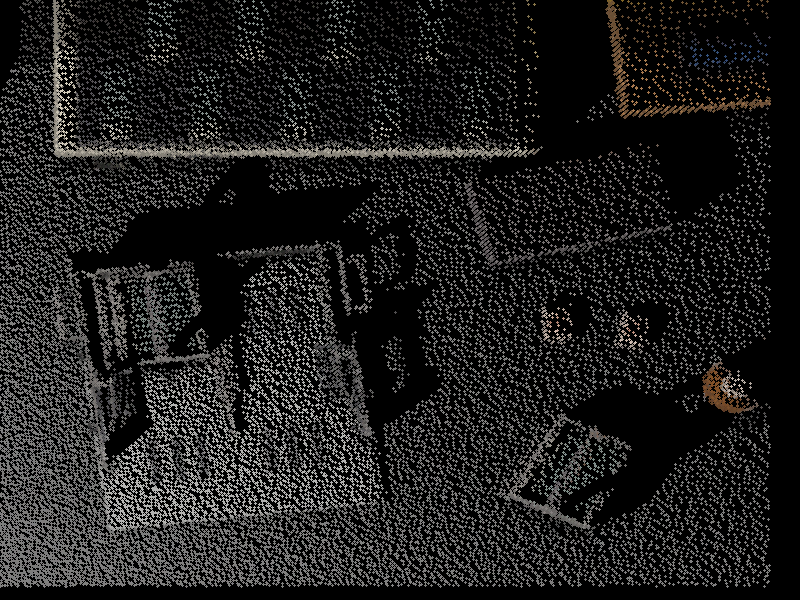

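The side and scene zooms agree: the carrier's open front faces the robot, the right lane is on the −y side, and its catch's dark flap is at scene (260,212). Now to turn the corners into positions.

```bash
python3 - <<'E'
from h import *
cs=load('scene0')[0]; cd=load('side0')[0]
a=onz(cs,[(210.8,213.9),(243.3,178.3),(319.2,195.8),(298.3,237.5)],6); print(a.round(1))
b=onz(cd,[(307.2,213.3),(255.6,260.6)],6); print(b.round(1))
print(np.linalg.norm(a[0]-a[1]),np.linalg.norm(a[1]-a[2]),np.linalg.norm(b[0]-b[1]))
# rack grip bar from clouds, z 80-100 near rack
for n in('scene','side'):
    c,im,d=load(n+'0'); P=cloud(c,d).reshape(-1,3)
    for (lo,hi) in((86,100),(28,42)):
        m=(P[:,2]>lo)&(P[:,2]<hi)&(abs(P[:,0]-470)<90)&(abs(P[:,1]+265)<90)
        q=P[m]; r=cv2.minAreaRect(q[:,:2].astype(np.float32)); print(n,lo,len(q),np.median(q[:,2]).round(1),r)
E
```

```text
[[ 450.9 -101.2    6. ]
 [ 417.   149.8    6. ]
 [ 710.2  187.1    6. ]
 [ 743.5  -62.6    6. ]]
[[443.8 -98.4   6. ]
 [409.5 147.6   6. ]]
253.32599804656536 295.5717012570185 248.33352761739533
scene 86 105 91.2 ((478.8218078613281, -273.22998046875), (15.062905311584473, 96.06019592285156), 61.15508270263672)
scene 28 465 31.7 ((478.9017639160156, -272.8133239746094), (81.1246566772461, 105.19754791259766), 62.26511764526367)
side 86 85 91.7 ((475.13916015625, -270.3320007324219), (15.908195495605469, 99.43098449707031), 63.656494140625)
side 28 423 31.8 ((476.99212646484375, -271.3244323730469), (81.6281509399414, 106.85643768310547), 62.30933380126953)
```

```bash
python3 - <<'E'
from h import *
cs=load('scene0')[0]; cd=load('side0')[0]
print(onz(cs,[(303,160),(172,298)],0).round(0), onz(cd,[(117,300),(336,165)],0).round(0))
E
```

```text
[[ 543.  425.    0.]
 [ 575. -427.    0.]] [[ 540.  445.    0.]
 [ 562. -418.    0.]]
```

Call:
{"op": "arm_command", "data": {"rot": [[0,0,0],[0,0,0],[0,0,0],[0,0,0],[0,0,0]], "slide": [[0,0,41],[10,-30,25],[20,-34,10],[20,-34,10],[20,-34,5]], "gripper": [85,85,85,85,85]}}

```text
clock: 0.57
eef_pos: [296.9, 475.6, 318.9]
tool_rot: [-3.136, 0.007, 1.218]
force: [1.9, 0.4, 0.2]
width: 84.9
```

Call:
{"op": "arm_command", "data": {"rot": [[0,0,0],[0,0,0],[0,0,0],[0,0,0],[0,0,0]], "slide": [[21,-35,3],[21,-35,3],[21,-35,3],[21,-35,0],[21,-35,0]], "gripper": [85,85,85,85,85]}}

```text
clock: 0.98
eef_pos: [402.8, 295.2, 329.9]
tool_rot: [-3.136, 0.004, 1.222]
force: [0.7, -0.3, 0.1]
width: 84.8
```

Call:
{"op": "arm_command", "data": {"rot": [[0,0,0],[0,0,0],[0,0,0],[0,0,0],[0,0,0]], "slide": [[21,-35,0],[21,-35,0],[21,-35,0],[21,-35,0],[21,-35,0]], "gripper": [85,85,85,85,85]}}

```text
clock: 1.4
eef_pos: [507.5, 115.2, 330.2]
tool_rot: [-3.136, 0.003, 1.223]
force: [0.4, 0.1, 0.0]
width: 84.9
```

Call:
{"op": "arm_command", "data": {"rot": [[0,0,0],[0,0,0],[0,0,0],[0,0,0],[0,0,0]], "slide": [[21,-35,0],[21,-35,0],[15,-35,0],[15,-32,0],[0,0,0]], "gripper": [85,85,85,85,85]}}

```text
clock: 1.82
eef_pos: [582.7, -37.9, 329.4]
tool_rot: [-3.14, 0.008, 1.211]
force: [0.5, -1.7, 0.1]
width: 84.8
```

```bash
python3 - <<'E'
from h import *
s=telemetry.read_state(); print(s['eef_pos'],s['tool_rot'],s['qpos'],s['clock'])
c,im,d=snap('wrist','w1'); print(c['xyz'],c['attitude'])
cv2.imwrite('pics/w1z.png',cv2.resize(im[:,:,::-1],None,fx=1.56,fy=1.56,interpolation=cv2.INTER_CUBIC))
E
```

```text
[582.65173521 -37.86324745 329.44231835] [-3.13954309  0.00845042  1.21129432] [-0.13740361  0.44894829  0.23088113  1.57292115 -0.10140402  1.13650494
  1.32578414] 1.8167
[507.21278849  -8.72721445 472.72043659] [-0.31763085  0.00877532  1.21066129]
```

View pics/w1z.png

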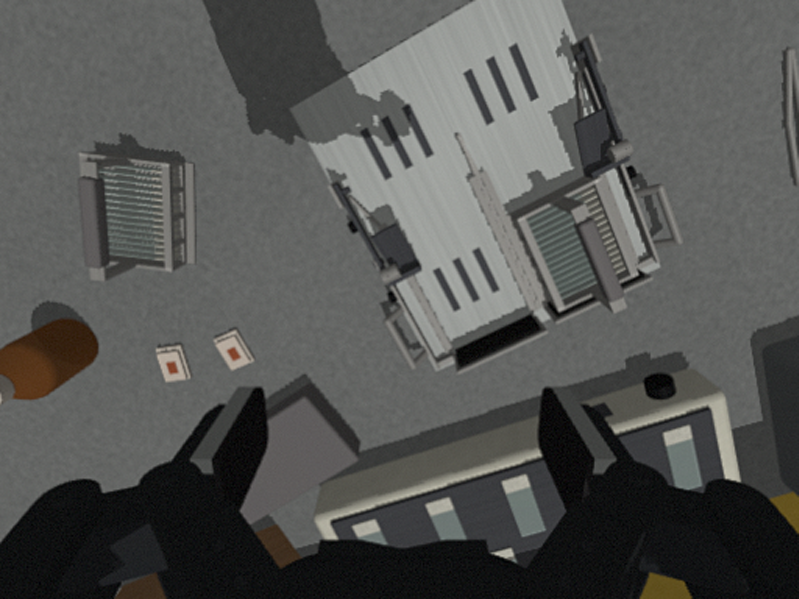

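```bash
python3 - <<'E'
from h import *
c,im,d=load('w1')
def z(x0,y0,x1,y1,f,n): cv2.imwrite(f'pics/{n}.png',cv2.resize(im[y0:y1,x0:x1,::-1],None,fx=f,fy=f,interpolation=cv2.INTER_CUBIC))
z(180,0,430,130,3.2,'w1a'); z(200,110,380,245,4.4,'w1b'); z(40,80,140,190,5,'w1c')
E
```

```text
(no output)
```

View pics/w1a.png

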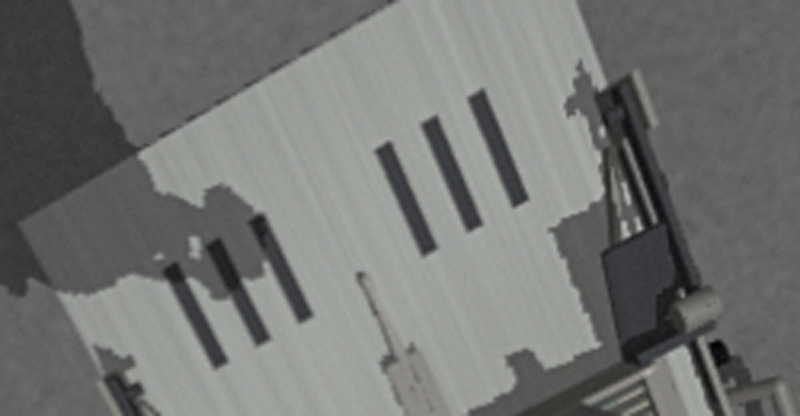

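View pics/w1b.png

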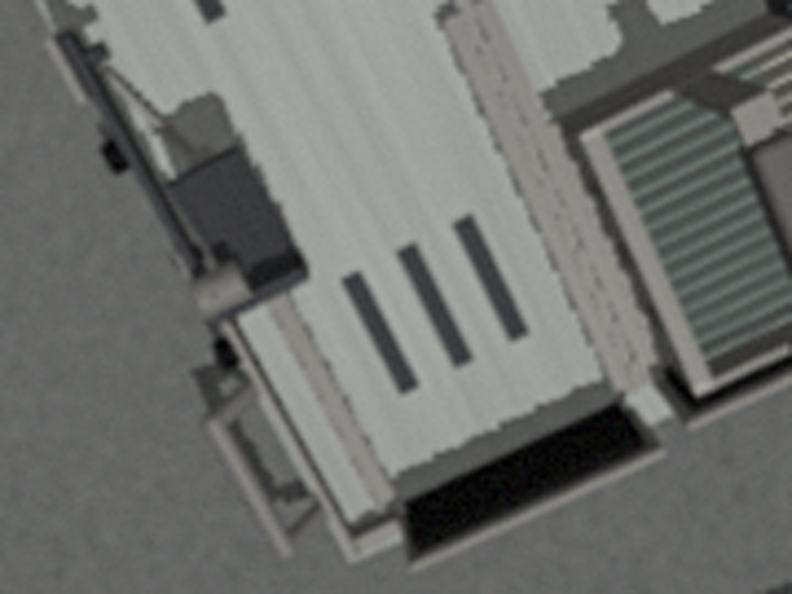

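View pics/w1c.png

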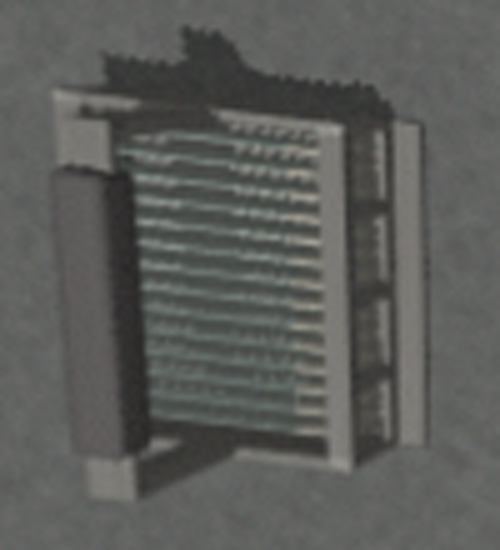

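```bash
python3 - <<'E'
from h import *
c,im,d=load('w1')
A=lambda p:np.array(p)/3.2+[180,0]-.3
B=lambda p:np.array(p)/4.4+[200,110]-.3
C=lambda p:np.array(p)/5+[40,80]-.4
def ang(p,q): return np.degrees(np.arctan2(q[1]-p[1],q[0]-p[0])).round(2)
p=onz(c,A([(20,225),(395,0),(105,375),(575,0),(610,85)]),6)
print('plate',p.round(1)); print('front dir',ang(p[0],p[1])-90,'left edge',ang(p[0],p[2]),'right',ang(p[3],p[4]))
l=onz(c,B([(455,50),(610,375),(290,300),(395,500)]),14.5); print('lips',l.round(1),ang(l[0],l[1]),ang(l[2],l[3]))
k=onz(c,B([(405,497),(620,403)]),6); print('padbot',k.round(1),np.linalg.norm(k[1]-k[0]),ang(*k)-90)
for z in(40,42):
  k=onz(c,B([(412,550),(643,448)]),z); print('padtop',z,k.round(1),np.linalg.norm(k[1]-k[0]),ang(*k)-90)
r=onz(c,C([(52,90),(345,123),(352,468)]),36); print('rim',r.round(1),ang(r[1],r[2]),np.linalg.norm(r[0]-r[1]),np.linalg.norm(r[2]-r[1]),'ctr',((r[0]+r[2])/2).round(1))
b=onz(c,C([(425,122),(427,445)]),4); print('base',b.round(1),ang(*b),np.linalg.norm(b[1]-b[0]))
g=onz(c,C([(55,170),(108,170),(75,455),(130,455)]),92); print('bar',g.round(1),ang(g[0],g[2]),g.mean(0),np.linalg.norm(g[2]-g[0]),np.linalg.norm(g[1]-g[0]))
P=cloud(c,d)
for z0,z1,nm in((86,98,'bar'),(33,40,'rim')):
  m=(P[...,2]>z0)&(P[...,2]<z1)&(abs(P[...,0]-478)<80)&(abs(P[...,1]+272)<80); q=P[m]; print(nm,len(q),np.median(q[:,2]),cv2.minAreaRect(q[:,:2].astype(np.float32)))
m=(abs(P[...,0]-550)<20)&(abs(P[...,1]-0)<20); print('floor z',np.median(P[m][:,2]))
E
```

```text
plate [[444.4 -99.3   6. ]
 [419.7  84.4   6. ]
 [518.  -89.6   6. ]
 [446.2 154.7   6. ]
 [482.4 160.4   6. ]]
front dir 7.659999999999997 left edge 7.53 right 8.92
lips [[570.2  34.1  14.5]
 [698.8  50.8  14.5]
 [632.2 -47.3  14.5]
 [718.3 -37.4  14.5]] 7.4 6.56
padbot [[722.3 -34.    6. ]
 [714.1  52.4   6. ]] 86.74751986278312 5.409999999999997
padtop 40 [[727.  -36.4  40. ]
 [717.8  50.8  40. ]] 87.70380567756202 5.980000000000004
padtop 42 [[726.  -36.3  42. ]
 [716.9  50.5  42. ]] 87.29844555004293 5.980000000000004
rim [[ 413.7 -284.8   36. ]
 [ 450.5 -212.6   36. ]
 [ 538.6 -259.6   36. ]] -28.07 81.03228526008976 99.75192431639576 ctr [ 476.1 -272.2   36. ]
base [[ 454.6 -205.     4. ]
 [ 542.6 -251.7    4. ]] -27.97 99.61777099089772
bar [[ 442.1 -259.    92. ]
 [ 446.8 -246.7   92. ]
 [ 506.  -293.7   92. ]
 [ 511.1 -280.1   92. ]] -28.51 [ 476.48703632 -269.87984916   92.        ] 72.66828426105687 13.167361835215749
bar 862 91.8769739609182 ((476.83734130859375, -271.7554931640625), (14.393548011779785, 98.30059051513672), 61.781883239746094)
rim 654 36.44820535282608 ((476.823486328125, -271.896240234375), (81.27092742919922, 101.36033630371094), 62.89019012451172)
floor z 6.734980245269128
```

Measured: rack centre about (476.5, −271.8), yaw −28.0°. Carrier origin about (603.5, 48), yaw about 7.55°, with the pad about 5 mm beyond its middle setting. Moving above the rack.

Call:
{"op": "arm_command", "data": {"rot": [[0,0,-2],[0,0,-2],[0,0,-2],[0,0,-1.4],[0,0,0]], "slide": [[-16,-36,-10],[-16,-36,-10],[-16,-36,-10],[-16,-36,-10],[-16,-36,-10]], "gripper": [75,70,65,60,60]}}

```text
clock: 2.28
eef_pos: [505.4, -198.9, 278.4]
tool_rot: [-3.138, -0.006, 1.103]
force: [-0.2, -1.2, 0.6]
width: 59.7
```

Call:
{"op": "arm_command", "data": {"rot": [[0,0,0],[0,0,0],[0,0,0],[0,0,0],[0,0,0]], "slide": [[-13,-30,-25],[-10,-20,-30],[0,0,-25],[0,0,0],[0,0,0]], "gripper": [60,60,60,60,60]}}

```text
clock: 2.7
eef_pos: [475.1, -255.6, 195.6]
tool_rot: [-3.136, -0.003, 1.093]
force: [0.2, 1.3, 0.6]
width: 59.8
```

```bash
cat > st.py <<'E'
from h import *
s=telemetry.read_state(); print('t',s['clock'],'pos',s['eef_pos'].round(2),'rpy deg',np.degrees(s['tool_rot']).round(2),'F',s['force'].round(2),'w',s['width'].round(2))
M=R.from_euler('xyz',s['tool_rot']).as_matrix(); z=M[:,2]; print('tool z',z.round(4),'x',M[:,0].round(4), 'level rotvec deg',np.degrees(np.cross(z,[0,0,-1])).round(2))
E
python3 st.py
```

```text
Traceback (most recent call last):
  File "st.py", line 2, in <module>
    s=telemetry.read_state(); print('t',s['clock'],'pos',s['eef_pos'].round(2),'rpy deg',np.degrees(s['tool_rot']).round(2),'F',s['force'].round(2),'w',s['width'].round(2))
                                                                                                                                                        ^^^^^^^^^^^^^^^^
AttributeError: 'float' object has no attribute 'round'
```

```bash
sed -i "s/s\['width'\].round(2)/round(s['width'],2)/" st.py; python3 st.py
```

```text
t 2.7 pos [ 475.06 -255.57  195.57] rpy deg [-179.71   -0.18   62.61] F [0.23 1.34 0.56] w 59.78
tool z [-0.0031  0.0051 -1.    ] x [0.46   0.8879 0.0031] level rotvec deg [-0.29 -0.18 -0.  ]
```

Call:
{"op": "arm_command", "data": {"rot": [[0,0,-0.6],[0,0,0],[0,0,0]], "slide": [[1.4,-16.2,-20],[0,0,-20],[0,0,0]], "gripper": [60,60,60]}}

```text
clock: 2.95
eef_pos: [481.4, -267.9, 158.7]
tool_rot: [3.141, -0.007, 1.09]
force: [-0.6, 1.0, -0.1]
width: 59.9
```

```bash
python3 st.py; python3 - <<'E'
from h import *
c,im,d=snap('wrist','w2')
cv2.imwrite('pics/w2z.png',cv2.resize(im[:,:,::-1],None,fx=1.56,fy=1.56,interpolation=cv2.INTER_CUBIC))
E
```

```text
t 2.95 pos [ 481.43 -267.88  158.68] rpy deg [179.97  -0.4   62.45] F [-0.63  0.97 -0.12] w 59.87
tool z [ 0.0037  0.006  -1.    ] x [0.4626 0.8866 0.007 ] level rotvec deg [-0.34  0.21  0.  ]
```

View pics/w2z.png

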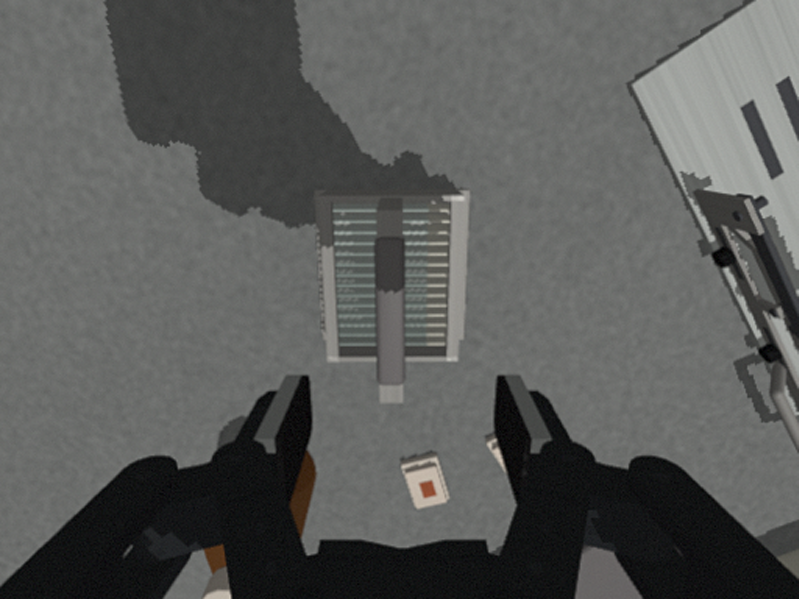

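```bash
python3 - <<'E'
from h import *
c,im,d=load('w2')
Z=lambda p:np.array(p)/1.5625-.2
g=onz(c,Z([(375,237),(405,237),(378,385),(405,385)]),92); print(g.round(1),g.mean(0).round(1),np.linalg.norm(g[2]-g[0]))
m=(g[2:].mean(0)-g[:2].mean(0)); print(np.degrees(np.arctan2(m[1],m[0])))
P=cloud(c,d); mk=(P[...,2]>88)&(P[...,2]<96)&(abs(P[...,0]-478)<60)&(abs(P[...,1]+272)<60); q=P[mk]; print(cv2.minAreaRect(q[:,:2].astype(np.float32)),np.median(q[:,2]))
E
```

```text
[[ 440.2 -260.7   92. ]
 [ 446.4 -248.9   92. ]
 [ 505.5 -294.8   92. ]
 [ 511.7 -283.    92. ]] [ 476.  -271.9   92. ] 73.66268773425654
-27.52416399444689
((475.9385681152344, -272.6657409667969), (13.338296890258789, 96.1221694946289), 62.40035629272461) 92.32315049128906
```

Call:
{"op": "arm_command", "data": {"rot": [[-0.3,0.2,-0.2],[0,0,0],[0,0,0],[0,0,0],[0,0,0]], "slide": [[-5.4,-4.1,0],[0,0,0],[0,0,-25],[0,0,-15],[0,0,0]], "gripper": [60,60,60,60,60]}}

```text
clock: 3.42
eef_pos: [483.8, -272.3, 128.7]
tool_rot: [3.123, -0.002, 1.093]
force: [-0.8, -0.1, 0.5]
width: 60.1
```

```bash
python3 st.py
```

```text
t 3.4167 pos [ 483.81 -272.28  128.75] rpy deg [ 1.7892e+02 -9.0000e-02  6.2610e+01] F [-0.82 -0.13  0.47] w 60.1
tool z [ 0.0174 -0.0072 -0.9998] x [0.46   0.8879 0.0016] level rotvec deg [0.41 1.   0.  ]
```

Call:
{"op": "arm_command", "data": {"rot": [[0.4,1.0,-0.6]], "slide": [[-7.8,0,0]], "gripper": [60]}}

```text
clock: 3.5
eef_pos: [477.0, -271.7, 129.9]
tool_rot: [3.14, -0.0, 1.083]
force: [-0.3, -0.3, 0.2]
width: 59.9
```

```bash
python3 st.py
```

```text
t 3.5 pos [ 477.05 -271.67  129.86] rpy deg [ 1.7993e+02 -2.0000e-02  6.2070e+01] F [-0.31 -0.29  0.17] w 59.89
tool z [ 1.3e-03 -2.0e-04 -1.0e+00] x [4.683e-01 8.836e-01 4.000e-04] level rotvec deg [0.01 0.07 0.  ]
```

Call:
{"op": "arm_command", "data": {"rot": [[0,0,0]], "slide": [[0,0,0]], "gripper": [60]}}

```text
clock: 3.58
eef_pos: [476.3, -272.0, 131.0]
tool_rot: [3.141, 0.0, 1.082]
force: [-0.6, -0.6, 0.3]
width: 60.2
```

```bash
python3 st.py
```

```text
t 3.5833 pos [ 476.32 -271.97  130.95] rpy deg [1.7998e+02 1.0000e-02 6.2020e+01] F [-0.57 -0.59  0.3 ] w 60.21
tool z [ 2.e-04 -3.e-04 -1.e+00] x [ 4.692e-01  8.831e-01 -1.000e-04] level rotvec deg [0.01 0.01 0.  ]
```

Call:
{"op": "arm_command", "data": {"rot": [[0,0,0]], "slide": [[0,0,0]], "gripper": [60]}}

```text
clock: 3.67
eef_pos: [476.9, -272.2, 132.2]
tool_rot: [3.14, 0.0, 1.082]
force: [-0.4, -0.2, -0.2]
width: 60.2
```

```bash
python3 st.py
```

```text
t 3.6667 pos [ 476.87 -272.21  132.24] rpy deg [179.89   0.    62.02] F [-0.44 -0.21 -0.21] w 60.2
tool z [ 0.0017 -0.001  -1.    ] x [ 4.692e-01  8.831e-01 -1.000e-04] level rotvec deg [0.06 0.09 0.  ]
```

Call:
{"op": "arm_command", "data": {"rot": [[0,0,0],[0.1,0.2,0],[0.1,0.2,0]], "slide": [[-1,0.2,-20],[-1,0.2,-20],[-1,0.2,-16]], "gripper": [60,60,60]}}

```text
clock: 3.92
eef_pos: [478.8, -274.4, 81.9]
tool_rot: [3.133, 0.0, 1.083]
force: [-0.1, -0.2, 0.6]
width: 60.1
```

```bash
python3 st.py
```

```text
t 3.9167 pos [ 478.82 -274.44   81.9 ] rpy deg [1.7949e+02 2.0000e-02 6.2020e+01] F [-0.08 -0.25  0.59] w 60.12
tool z [ 0.0077 -0.0045 -1.    ] x [ 4.691e-01  8.831e-01 -3.000e-04] level rotvec deg [0.26 0.44 0.  ]
```

Call:
{"op": "arm_command", "data": {"rot": [[0.3,0.5,0],[0,0,0]], "slide": [[-3,2.2,-9],[-0.5,0.2,-9]], "gripper": [60,60]}}

```text
clock: 4.08
eef_pos: [475.6, -272.2, 63.6]
tool_rot: [-3.141, -0.0, 1.082]
force: [-0.6, -1.0, -0.2]
width: 59.8
```

```bash
python3 st.py
```

```text
t 4.0833 pos [ 475.58 -272.16   63.6 ] rpy deg [-1.7994e+02 -2.0000e-02  6.2020e+01] F [-0.59 -1.03 -0.24] w 59.77
tool z [-8.e-04  8.e-04 -1.e+00] x [4.692e-01 8.831e-01 3.000e-04] level rotvec deg [-0.04 -0.05 -0.  ]
```

Call:
{"op": "arm_command", "data": {"rot": [[0,0,0],[0,0,0],[0,0,0],[0,0,0],[0,0,0]], "slide": [[0,0,-0.5],[-0.3,0.2,-1.2],[-0.3,0.2,-1.2],[-0.3,0.2,-1.2],[-0.3,0.2,-1.2]], "gripper": [30,12,8,8,8]}}

```text
clock: 4.5
eef_pos: [475.4, -271.4, 59.7]
tool_rot: [3.141, -0.001, 1.083]
force: [-3.3, 0.9, 12.2]
width: 13.2
```

```bash
python3 st.py
```

```text
t 4.5 pos [ 475.42 -271.45   59.74] rpy deg [ 1.7995e+02 -6.0000e-02  6.2030e+01] F [-3.25  0.88 12.17] w 13.23
tool z [ 1.3e-03  4.0e-04 -1.0e+00] x [0.4691 0.8832 0.001 ] level rotvec deg [-0.02  0.07  0.  ]
```

Call:
{"op": "arm_command", "data": {"rot": [[0,0,0],[0,0,0],[0,0,0],[0,0,0],[0,0,0]], "slide": [[0,0,2],[0,0,6],[0,0,12],[0,0,12],[0,0,0]], "gripper": [8,8,8,8,8]}}

```text
clock: 4.92
eef_pos: [473.4, -270.3, 92.8]
tool_rot: [-3.138, -0.001, 1.083]
force: [0.1, -0.1, -4.6]
width: 12.8
```

```bash
python3 st.py
```

```text
t 4.9167 pos [ 473.45 -270.28   92.81] rpy deg [-1.7981e+02 -5.0000e-02  6.2040e+01] F [ 0.14 -0.07 -4.64] w 12.84
tool z [-0.0025  0.0024 -1.    ] x [0.4689 0.8833 0.0009] level rotvec deg [-0.13 -0.14 -0.  ]
```

Call:
{"op": "arm_command", "data": {"rot": [[0,0,0],[0,0,6],[0,0,6],[0,0,6],[0,0,6]], "slide": [[0,5,25],[0,30,20],[0,38,0],[0,38,0],[0,38,0]], "gripper": [8,8,8,8,8]}}

```text
clock: 5.33
eef_pos: [471.9, -129.4, 139.2]
tool_rot: [3.138, 0.01, 1.499]
force: [0.6, 0.1, -5.6]
width: 13.1
```

Call:
{"op": "arm_command", "data": {"rot": [[0,0,6],[0,0,4],[0,0,0],[0,0,0]], "slide": [[0,38,0],[0,30,0],[0,15,0],[0,0,0]], "gripper": [8,8,8,8]}}

```text
clock: 5.67
eef_pos: [469.3, -32.3, 138.5]
tool_rot: [3.14, 0.004, 1.7]
force: [0.7, 0.9, -5.2]
width: 13.1
```

```bash
python3 st.py;  python3 - <<'E'
from h import *
c,im,d=snap('wrist','w3')
cv2.imwrite('pics/w3z.png',cv2.resize(im[:,:,::-1],None,fx=1.56,fy=1.56,interpolation=cv2.INTER_CUBIC))
c,im,d=snap('scene','s3'); 
cv2.imwrite('pics/s3z.png',cv2.resize(im[130:280,150:350,::-1],None,fx=4,fy=4,interpolation=cv2.INTER_CUBIC))
E
```

```text
t 5.6667 pos [469.31 -32.3  138.52] rpy deg [179.9    0.21  97.38] F [ 0.73  0.86 -5.2 ] w 13.13
tool z [ 0.0021 -0.0034 -1.    ] x [-0.1285  0.9917 -0.0037] level rotvec deg [0.2  0.12 0.  ]
```

View pics/w3z.png

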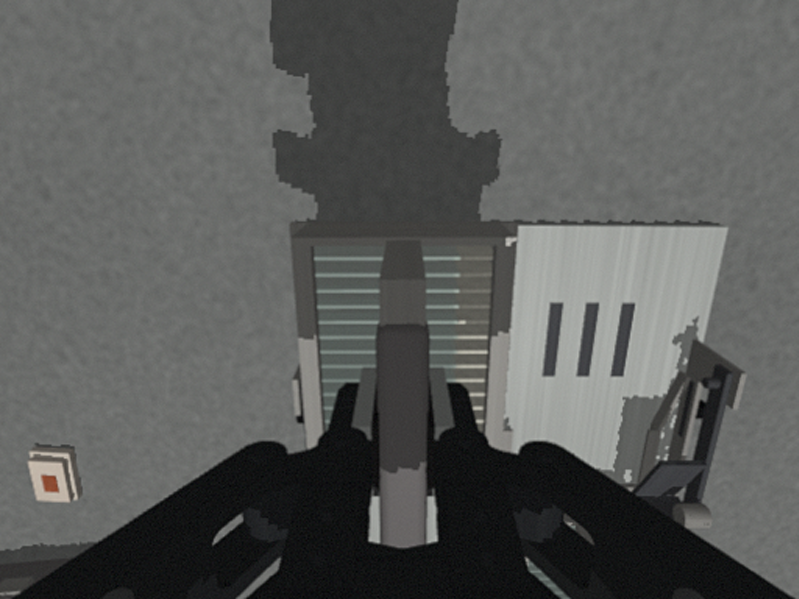

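View pics/s3z.png

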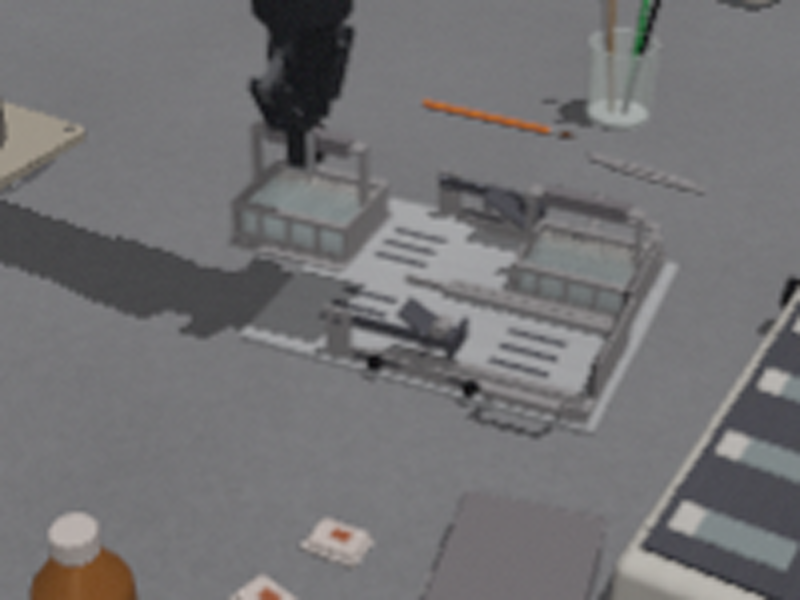

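```bash
python3 - <<'E'
from h import *
c,im,d=load('w3'); 
Z=lambda p:np.array(p)/1.5625-.2
k=onz(c,Z([(518,226),(727,226),(707,340)]),6); print(k.round(1),'yaw',np.degrees(np.arctan2(k[1,1]-k[0,1],k[1,0]-k[0,0]))-90)
th=np.radians(7.55); Rm=np.array([[np.cos(th),-np.sin(th)],[np.sin(th),np.cos(th)]])
print('origin from right corner',k[1,:2]-Rm@[-177,126])
P=cloud(c,d)
m=(P[...,2]>108)&(P[...,2]<122)&(P[...,0]<480); q=P[m]; print('rim z',np.median(q[:,2]));r=cv2.minAreaRect(q[:,:2].astype(np.float32));print(r)
rim=np.median(q[:,2])
e=onz(c,Z([(291,224),(515,237),(404,224)]),rim); print(e.round(1)); print('in tool/carrier axes rel TCP',((e[:,:2]-[469.3,-32.3])@Rm).round(1))
cv2.imwrite('pics/w3c.png',cv2.resize(im[135:290,180:350,::-1],None,fx=4,fy=4,interpolation=cv2.INTER_CUBIC))
o=np.array([603.5,47.5]); print('entry',o+Rm@[-122,-53])
E
```

```text
[[427.7  28.4   6. ]
 [411.9 148.8   6. ]
 [482.8 160.7   6. ]] yaw 7.479311866224137
origin from right corner [603.9147067   47.11291318]
rim z 114.47841388830916
((452.885009765625, -34.78369140625), (64.31623077392578, 80.5083236694336), 7.299820899963379)
[[ 4.218e+02 -7.860e+01  1.145e+02]
 [ 4.162e+02  2.000e-01  1.145e+02]
 [ 4.167e+02 -3.930e+01  1.145e+02]]
in tool/carrier axes rel TCP [[-53.2 -39.6]
 [-48.4  39.2]
 [-53.1   0. ]]
entry [489.52141054 -21.07026428]
```

View pics/w3c.png

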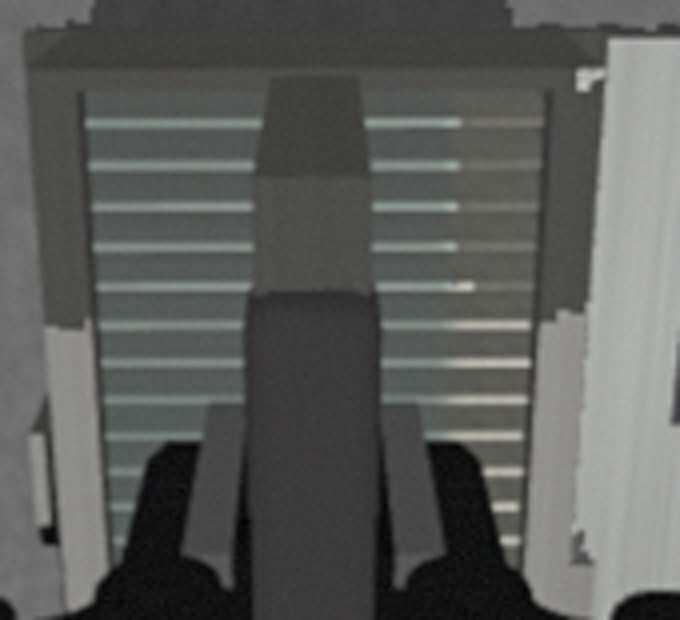

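Call:
{"op": "arm_command", "data": {"rot": [[0.2,0.1,0.1],[0,0,0],[0,0,0]], "slide": [[10,5,0],[9.4,5.9,-10],[0,0,-15]], "gripper": [8,8,8]}}

```text
clock: 6.02
eef_pos: [491.1, -30.2, 115.0]
tool_rot: [3.136, 0.006, 1.689]
force: [0.6, 1.0, -5.6]
width: 13.2
```

```bash
cat >> st.py <<'E'
th=np.radians(7.52); Rm=np.array([[np.cos(th),-np.sin(th)],[np.sin(th),np.cos(th)]])
o=np.array([603.7,47.3]); q=Rm.T@(s['eef_pos'][:2]-o); print('carrier xy of TCP',q.round(2),'lat err',round(q[1]+53,2),'Fcar',(Rm.T@s['force'][:2]).round(2))
E
python3 st.py
```

```text
t 6.0167 pos [491.06 -30.22 114.97] rpy deg [179.71   0.36  96.79] F [ 0.59  0.97 -5.59] w 13.18
tool z [ 0.0058 -0.0057 -1.    ] x [-0.1183  0.993  -0.0063] level rotvec deg [0.32 0.33 0.  ]
carrier xy of TCP [-121.81  -62.11] lat err -9.11 Fcar [0.71 0.89]
```

Call:
{"op": "arm_command", "data": {"rot": [[0.3,0.3,0.7],[0,0,0]], "slide": [[-2.2,8.9,-5],[0,0,-12]], "gripper": [8,8]}}

```text
clock: 6.18
eef_pos: [489.1, -24.3, 96.8]
tool_rot: [-3.142, 0.002, 1.697]
force: [1.0, 0.9, -4.8]
width: 13.1
```

```bash
python3 st.py
```

```text
t 6.1833 pos [489.11 -24.3   96.85] rpy deg [-1.800e+02  1.100e-01  9.723e+01] F [ 0.97  0.89 -4.83] w 13.1
tool z [ 2.e-04 -2.e-03 -1.e+00] x [-0.1258  0.9921 -0.002 ] level rotvec deg [0.11 0.01 0.  ]
carrier xy of TCP [-122.97  -55.98] lat err -2.98 Fcar [1.07 0.76]
```

Call:
{"op": "arm_command", "data": {"rot": [[0.1,0,0.5],[0,0,0]], "slide": [[-0.4,4.5,-10],[0,1,-8]], "gripper": [8,8]}}

```text
clock: 6.35
eef_pos: [488.0, -21.1, 77.5]
tool_rot: [-3.14, 0.001, 1.702]
force: [0.3, 0.5, -4.8]
width: 13.0
```

```bash
python3 st.py
```

```text
t 6.35 pos [487.95 -21.07  77.54] rpy deg [-1.799e+02  6.000e-02  9.752e+01] F [ 0.3   0.55 -4.81] w 13.0
tool z [-0.0015 -0.0013 -1.    ] x [-0.1309  0.9914 -0.0011] level rotvec deg [ 0.08 -0.09  0.  ]
carrier xy of TCP [-123.7   -52.63] lat err 0.37 Fcar [0.37 0.5 ]
```

Call:
{"op": "arm_command", "data": {"rot": [[0,0,0],[0,0,0]], "slide": [[0.7,-0.2,-4],[0,0,-4]], "gripper": [8,8]}}

```text
clock: 6.52
eef_pos: [487.8, -22.7, 68.2]
tool_rot: [-3.138, 0.002, 1.7]
force: [0.8, -0.3, -4.4]
width: 12.8
```

```bash
python3 st.py
```

```text
t 6.5167 pos [487.78 -22.75  68.23] rpy deg [-1.7977e+02  9.0000e-02  9.7390e+01] F [ 0.78 -0.34 -4.41] w 12.8
tool z [-0.0038 -0.0021 -1.    ] x [-0.1286  0.9917 -0.0016] level rotvec deg [ 0.12 -0.22  0.  ]
carrier xy of TCP [-124.09  -54.27] lat err -1.27 Fcar [ 0.73 -0.43]
```

Call:
{"op": "arm_command", "data": {"rot": [[0.1,-0.2,0.2],[0,0,0]], "slide": [[1.0,2.2,-1.5],[0,0.5,-1]], "gripper": [8,8]}}

```text
clock: 6.68
eef_pos: [488.7, -20.8, 65.7]
tool_rot: [-3.141, 0.0, 1.702]
force: [-3.5, 2.3, 16.7]
width: 13.4
```

```bash
python3 st.py
```

```text
t 6.6833 pos [488.7  -20.82  65.71] rpy deg [-1.7995e+02  2.0000e-02  9.7500e+01] F [-3.46  2.26 16.74] w 13.36
tool z [-8.e-04 -5.e-04 -1.e+00] x [-1.306e-01  9.914e-01 -4.000e-04] level rotvec deg [ 0.03 -0.04  0.  ]
carrier xy of TCP [-122.93  -52.49] lat err 0.51 Fcar [-3.13  2.69]
```

Call:
{"op": "arm_command", "data": {"rot": [[0,0,0]], "slide": [[0,-0.3,0]], "gripper": [8]}}

```text
clock: 6.77
eef_pos: [489.0, -21.1, 66.2]
tool_rot: [3.142, 0.0, 1.702]
force: [-0.3, 0.5, -4.8]
width: 13.4
```

```bash
python3 st.py
```

```text
t 6.7667 pos [489.01 -21.07  66.17] rpy deg [1.80e+02 2.00e-02 9.75e+01] F [-0.3   0.53 -4.84] w 13.37
tool z [ 0.e+00 -3.e-04 -1.e+00] x [-1.306e-01  9.914e-01 -3.000e-04] level rotvec deg [0.02 0.   0.  ]
carrier xy of TCP [-122.65  -52.77] lat err 0.23 Fcar [-0.23  0.57]
```

Call:
{"op": "arm_command", "data": {"rot": [[0,0,0],[0,0,0],[0,0,0]], "slide": [[4,0.6,-0.4],[4,0.8,-0.5],[4,0.8,-0.5]], "gripper": [8,8,8]}}

```text
clock: 7.02
eef_pos: [501.4, -19.3, 65.8]
tool_rot: [3.141, 0.001, 1.701]
force: [-3.1, -0.4, 4.5]
width: 13.0
```

```bash
python3 st.py
```

```text
t 7.0167 pos [501.39 -19.27  65.78] rpy deg [1.7999e+02 4.0000e-02 9.7450e+01] F [-3.15 -0.43  4.46] w 12.99
tool z [ 3.e-04 -6.e-04 -1.e+00] x [-1.296e-01  9.916e-01 -6.000e-04] level rotvec deg [0.03 0.02 0.  ]
carrier xy of TCP [-110.14  -52.61] lat err 0.39 Fcar [-3.18 -0.01]
```

Call:
{"op": "arm_command", "data": {"rot": [[0,0,0],[0,0,0],[0,0,0],[0,0,0]], "slide": [[4,0.5,-0.2],[4,0.6,-0.4],[4,0.6,-0.4],[4,0.6,-0.4]], "gripper": [8,8,8,8]}}

```text
clock: 7.35
eef_pos: [517.1, -17.3, 65.8]
tool_rot: [-3.138, 0.001, 1.7]
force: [-4.0, -0.7, 4.5]
width: 12.9
```

```bash
python3 st.py
```

```text
t 7.35 pos [517.08 -17.31  65.78] rpy deg [-1.798e+02  4.000e-02  9.742e+01] F [-4.05 -0.67  4.53] w 12.9
tool z [-0.0035 -0.0011 -1.    ] x [-1.291e-01  9.916e-01 -6.000e-04] level rotvec deg [ 0.06 -0.2   0.  ]
carrier xy of TCP [-94.33 -52.72] lat err 0.28 Fcar [-4.1  -0.13]
```

Call:
{"op": "arm_command", "data": {"rot": [[0.1,-0.2,0.1],[0,0,0],[0,0,0],[0,0,0]], "slide": [[4,0.4,-0.2],[4,0.5,-0.4],[4,0.5,-0.4],[4,0.5,-0.4]], "gripper": [8,8,8,8]}}

```text
clock: 7.68
eef_pos: [532.5, -15.8, 65.8]
tool_rot: [-3.138, -0.001, 1.702]
force: [-4.8, 0.4, 7.0]
width: 13.1
```

```bash
python3 st.py;  python3 - <<'E'
from h import *
c,im,d=snap('side','d4')
a=cv2.resize(im[120:280,150:310,::-1],None,fx=3.7,fy=3.7,interpolation=cv2.INTER_CUBIC)
cv2.imwrite('pics/d4z.png',a)
E
```

```text
t 7.6833 pos [532.52 -15.79  65.78] rpy deg [-1.7981e+02 -6.0000e-02  9.7500e+01] F [-4.76  0.42  6.96] w 13.14
tool z [-3.4e-03  5.0e-04 -1.0e+00] x [-0.1305  0.9914  0.001 ] level rotvec deg [-0.03 -0.2  -0.  ]
carrier xy of TCP [-78.83 -53.23] lat err -0.23 Fcar [-4.67  1.04]
```

View pics/d4z.png

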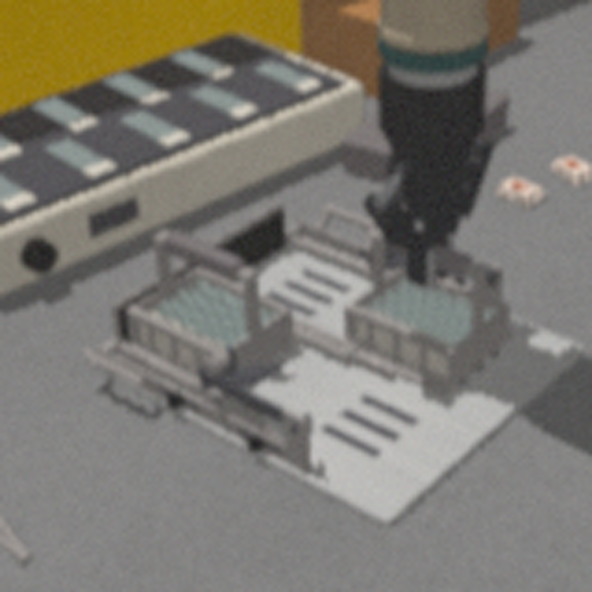

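The side view shows the rack standing straight in the lane mouth at zoom (430,330), with nothing jammed. Continuing.

Call:
{"op": "arm_command", "data": {"rot": [[0,-0.2,0],[0,0,0],[0,0,0]], "slide": [[4,0.6,0],[4,0.6,-0.3],[4,0.6,-0.3]], "gripper": [8,8,8]}}

```text
clock: 7.98
eef_pos: [541.5, -14.6, 65.9]
tool_rot: [-3.134, -0.001, 1.701]
force: [-7.6, -1.1, 11.6]
width: 13.4
```

```bash
python3 st.py
```

```text
t 7.9833 pos [541.49 -14.57  65.85] rpy deg [-1.7954e+02 -8.0000e-02  9.7440e+01] F [-7.56 -1.11 11.62] w 13.38
tool z [-8.2e-03  4.0e-04 -1.0e+00] x [-0.1295  0.9916  0.0015] level rotvec deg [-0.02 -0.47 -0.  ]
carrier xy of TCP [-69.77 -53.19] lat err -0.19 Fcar [-7.64 -0.11]
```

Call:
{"op": "arm_command", "data": {"rot": [[0,-0.4,0],[0,-0.1,0]], "slide": [[3.5,0.6,0.2],[3.5,0.6,0]], "gripper": [8,8]}}

```text
clock: 8.15
eef_pos: [548.2, -13.6, 65.8]
tool_rot: [-3.141, -0.0, 1.7]
force: [-3.8, 0.0, -0.7]
width: 13.0
```

```bash
python3 st.py
```

```text
t 8.15 pos [548.24 -13.57  65.85] rpy deg [-1.7995e+02 -2.0000e-02  9.7400e+01] F [-3.77  0.02 -0.72] w 12.97
tool z [-1.e-03  3.e-04 -1.e+00] x [-1.289e-01  9.917e-01  4.000e-04] level rotvec deg [-0.02 -0.06 -0.  ]
carrier xy of TCP [-62.95 -53.09] lat err -0.09 Fcar [-3.73  0.51]
```

Call:
{"op": "arm_command", "data": {"rot": [[0,-0.1,0.1],[0,-0.1,0],[0,-0.1,0]], "slide": [[3.5,0.6,-0.1],[3.5,0.6,-0.1],[3.5,0.6,-0.1]], "gripper": [8,8,8]}}

```text
clock: 8.4
eef_pos: [557.5, -12.2, 65.8]
tool_rot: [-3.141, 0.0, 1.702]
force: [-4.5, -1.3, 4.6]
width: 13.3
```

```bash
python3 st.py
```

```text
t 8.4 pos [557.49 -12.19  65.81] rpy deg [-179.98    0.     97.5 ] F [-4.53 -1.26  4.58] w 13.25
tool z [-3.e-04 -1.e-04 -1.e+00] x [-0.1305  0.9915 -0.    ] level rotvec deg [ 0.   -0.02  0.  ]
carrier xy of TCP [-53.6  -52.93] lat err 0.07 Fcar [-4.65 -0.66]
```

Steady. Continuing in the same manner.

Call:
{"op": "arm_command", "data": {"rot": [[0,-0.1,0],[0,-0.1,0],[0,-0.1,0],[0,-0.1,0]], "slide": [[4,0.5,0],[4,0.6,-0.1],[4,0.6,-0.1],[4,0.6,-0.1]], "gripper": [8,8,8,8]}}

```text
clock: 8.73
eef_pos: [574.1, -10.0, 65.8]
tool_rot: [3.137, 0.001, 1.702]
force: [-4.7, -0.9, 4.8]
width: 13.0
```

```bash
python3 st.py
```

```text
t 8.7333 pos [574.08  -9.97  65.81] rpy deg [1.7973e+02 6.0000e-02 9.7520e+01] F [-4.73 -0.89  4.81] w 12.97
tool z [ 4.8e-03 -4.0e-04 -1.0e+00] x [-0.1308  0.9914 -0.001 ] level rotvec deg [0.02 0.28 0.  ]
carrier xy of TCP [-36.86 -52.9 ] lat err 0.1 Fcar [-4.8  -0.27]
```

Call:
{"op": "arm_command", "data": {"rot": [[0,0.3,0],[0,0,0],[0,0,0]], "slide": [[4,0.5,0],[4,0.6,-0.1],[4,0.6,-0.1]], "gripper": [8,8,8]}}

```text
clock: 8.98
eef_pos: [587.8, -8.1, 65.8]
tool_rot: [-3.141, 0.0, 1.702]
force: [-4.1, -0.7, 4.5]
width: 12.9
```

```bash
python3 st.py;  python3 - <<'E'
from h import *
c,im,d=snap('scene','s5'); 
cv2.imwrite('pics/s5z.png',cv2.resize(im[150:260,200:350,::-1],None,fx=5.3,fy=5.3,interpolation=cv2.INTER_CUBIC))
E
```

```text
t 8.9833 pos [587.78  -8.07  65.81] rpy deg [-1.7998e+02  2.0000e-02  9.7540e+01] F [-4.1  -0.72  4.48] w 12.86
tool z [-2.e-04 -4.e-04 -1.e+00] x [-1.312e-01  9.914e-01 -4.000e-04] level rotvec deg [ 0.02 -0.01  0.  ]
carrier xy of TCP [-23.03 -52.82] lat err 0.18 Fcar [-4.16 -0.17]
```

View pics/s5z.png

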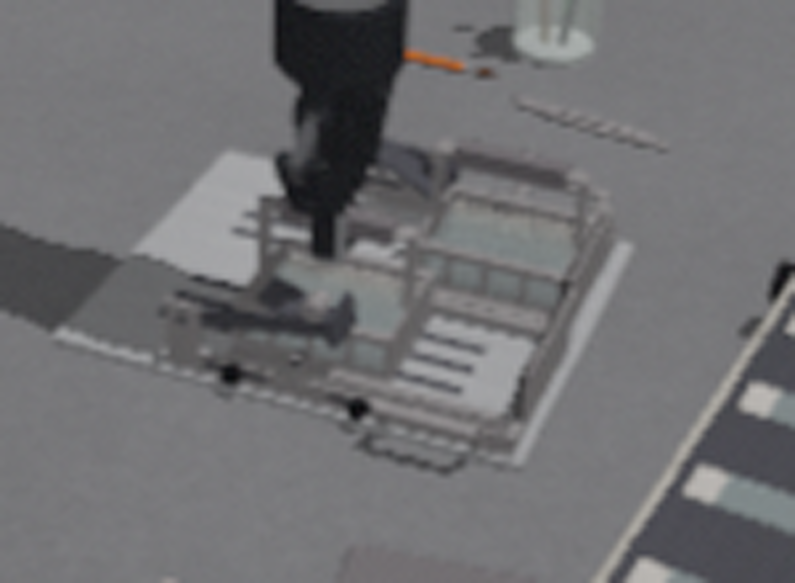

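The catch is up and lying on the rack's rim (zoom 330,310). Continuing to carrier x of about 35.

Call:
{"op": "arm_command", "data": {"rot": [[0,-0.1,0],[0,0,0],[0,0,0],[0,0.1,0],[0,0,0]], "slide": [[4,0.5,0],[4,0.5,-0.1],[4,0.5,-0.1],[4,0.5,-0.1],[4,0.5,-0.1]], "gripper": [8,8,8,8,8]}}

```text
clock: 9.45
eef_pos: [609.7, -5.3, 65.8]
tool_rot: [-3.141, 0.0, 1.703]
force: [-4.5, -1.0, 5.1]
width: 13.3
```

```bash
python3 st.py
```

```text
t 9.45 pos [609.67  -5.31  65.79] rpy deg [-1.7995e+02  2.0000e-02  9.7560e+01] F [-4.54 -0.99  5.07] w 13.33
tool z [-8.e-04 -4.e-04 -1.e+00] x [-1.315e-01  9.913e-01 -3.000e-04] level rotvec deg [ 0.02 -0.05  0.  ]
carrier xy of TCP [ -0.97 -52.94] lat err 0.06 Fcar [-4.63 -0.39]
```

Call:
{"op": "arm_command", "data": {"rot": [[0,-0.1,0],[0,0,0],[0,0,0],[0,0,0],[0,0,0]], "slide": [[4,0.5,0],[4,0.5,-0.1],[4,0.5,-0.1],[4,0.5,-0.1],[4,0.5,-0.1]], "gripper": [8,8,8,8,8]}}

```text
clock: 9.87
eef_pos: [631.2, -2.7, 65.8]
tool_rot: [3.142, 0.001, 1.703]
force: [-4.2, -0.1, 3.9]
width: 13.1
```

```bash
python3 st.py
```

```text
t 9.8667 pos [631.22  -2.67  65.81] rpy deg [1.800e+02 3.000e-02 9.757e+01] F [-4.17 -0.12  3.86] w 13.06
tool z [ 1.e-04 -5.e-04 -1.e+00] x [-1.317e-01  9.913e-01 -6.000e-04] level rotvec deg [0.03 0.01 0.  ]
carrier xy of TCP [ 20.74 -53.14] lat err -0.14 Fcar [-4.15  0.43]
```

Call:
{"op": "arm_command", "data": {"rot": [[0,-0.1,0],[0,0,0],[0,0,0]], "slide": [[3.5,0.5,0.1],[3.5,0.5,0],[3.5,0.5,0]], "gripper": [8,8,8]}}

```text
clock: 10.12
eef_pos: [642.8, -1.1, 65.8]
tool_rot: [3.14, 0.001, 1.703]
force: [-4.8, -0.3, 4.6]
width: 12.9
```

```bash
python3 st.py
```

```text
t 10.1167 pos [642.84  -1.08  65.82] rpy deg [1.799e+02 5.000e-02 9.757e+01] F [-4.75 -0.29  4.64] w 12.88
tool z [ 1.8e-03 -7.0e-04 -1.0e+00] x [-1.318e-01  9.913e-01 -9.000e-04] level rotvec deg [0.04 0.1  0.  ]
carrier xy of TCP [ 32.47 -53.08] lat err -0.08 Fcar [-4.75  0.33]
```

Call:
{"op": "arm_command", "data": {"rot": [[0,0.1,0],[0,0,0],[0,0,0]], "slide": [[2,0.3,0.1],[2,0.3,0],[1,0.2,0]], "gripper": [8,8,8]}}

```text
clock: 10.37
eef_pos: [649.1, -0.1, 65.8]
tool_rot: [3.141, 0.001, 1.703]
force: [-4.0, -1.1, 4.3]
width: 13.1
```

```bash
python3 st.py
```

```text
t 10.3667 pos [ 6.4914e+02 -7.0000e-02  6.5820e+01] rpy deg [1.7997e+02 5.0000e-02 9.7590e+01] F [-3.98 -1.1   4.28] w 13.14
tool z [ 7.e-04 -7.e-04 -1.e+00] x [-1.320e-01  9.912e-01 -8.000e-04] level rotvec deg [0.04 0.04 0.  ]
carrier xy of TCP [ 38.85 -52.91] lat err 0.09 Fcar [-4.09 -0.57]
```

Call:
{"op": "arm_command", "data": {"rot": [[0,0,0],[0,0,0],[0,0,0]], "slide": [[1,0.2,0],[1,0.2,0],[1,0.2,0]], "gripper": [8,8,8]}}

```text
clock: 10.62
eef_pos: [652.2, 0.4, 65.8]
tool_rot: [3.141, 0.001, 1.703]
force: [-3.0, -0.4, 4.1]
width: 13.1
```

```bash
python3 st.py
```

```text
t 10.6167 pos [6.5222e+02 4.1000e-01 6.5840e+01] rpy deg [1.7999e+02 5.0000e-02 9.7580e+01] F [-2.99 -0.44  4.1 ] w 13.07
tool z [ 2.e-04 -9.e-04 -1.e+00] x [-1.319e-01  9.913e-01 -9.000e-04] level rotvec deg [0.05 0.01 0.  ]
carrier xy of TCP [ 41.96 -52.83] lat err 0.17 Fcar [-3.02 -0.04]
```

Call:
{"op": "arm_command", "data": {"rot": [[0,0,0],[0,0,0],[0,0,0],[0,0,0]], "slide": [[1,0.1,0],[1,0.1,0],[1,0.1,0],[1,0.1,0]], "gripper": [8,8,8,8]}}

```text
clock: 10.95
eef_pos: [656.5, 1.0, 65.8]
tool_rot: [3.141, 0.001, 1.703]
force: [-5.1, -0.7, 3.7]
width: 13.0
```

```bash
python3 st.py;  python3 - <<'E'
from h import *
c,im,d=snap('scene','s6'); 
cv2.imwrite('pics/s6z.png',cv2.resize(im[160:250,230:340,::-1],None,fx=6.5,fy=6.5,interpolation=cv2.INTER_CUBIC))
E
```

```text
t 10.95 pos [656.48   1.    65.84] rpy deg [1.7999e+02 4.0000e-02 9.7580e+01] F [-5.05 -0.69  3.71] w 12.99
tool z [ 2.e-04 -7.e-04 -1.e+00] x [-1.319e-01  9.913e-01 -7.000e-04] level rotvec deg [0.04 0.01 0.  ]
carrier xy of TCP [ 46.27 -52.81] lat err 0.19 Fcar [-5.1  -0.02]
```

View pics/s6z.png

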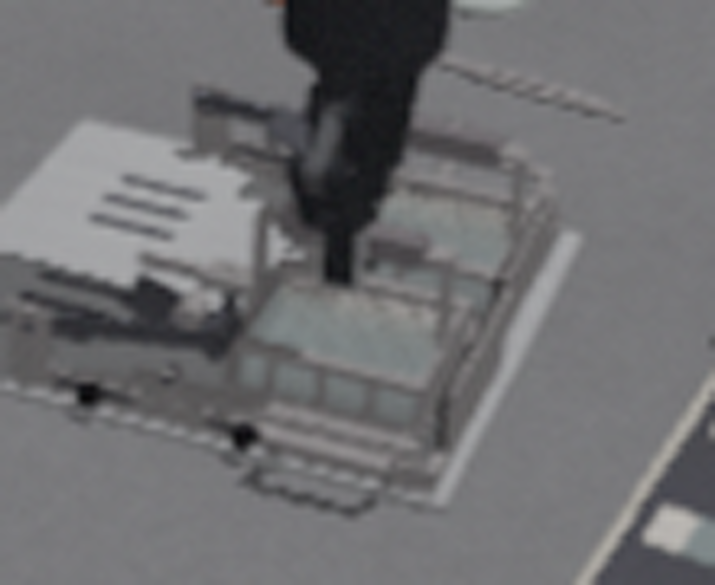

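The catch's tooth (zoom 225,335) is still on the rim's rear end, and a small gap to the pad remains. On in 1 mm steps.

Call:
{"op": "arm_command", "data": {"rot": [[0,0,0],[0,0,0],[0,0,0]], "slide": [[1,0.1,0],[1,0.1,0],[1,0.1,0]], "gripper": [8,8,8]}}

```text
clock: 11.25
eef_pos: [659.8, 1.4, 65.8]
tool_rot: [3.141, 0.001, 1.703]
force: [-4.1, -0.8, 5.1]
width: 13.2
```

```bash
python3 st.py
```

```text
t 11.25 pos [659.83   1.39  65.82] rpy deg [1.7999e+02 4.0000e-02 9.7580e+01] F [-4.07 -0.79  5.08] w 13.2
tool z [ 2.e-04 -6.e-04 -1.e+00] x [-1.320e-01  9.913e-01 -7.000e-04] level rotvec deg [0.04 0.01 0.  ]
carrier xy of TCP [ 49.63 -52.86] lat err 0.14 Fcar [-4.14 -0.25]
```

Call:
{"op": "arm_command", "data": {"rot": [[0,0,0],[0,0,0],[0,0,0]], "slide": [[1,0.1,0],[1,0.1,0],[0.8,0.1,0]], "gripper": [8,8,8]}}

```text
clock: 11.5
eef_pos: [663.3, 1.9, 65.8]
tool_rot: [3.141, 0.001, 1.703]
force: [-2.3, -0.0, 3.5]
width: 13.2
```

```bash
python3 st.py
```

```text
t 11.5 pos [663.35   1.86  65.83] rpy deg [1.7994e+02 4.0000e-02 9.7590e+01] F [-2.32 -0.03  3.54] w 13.16
tool z [ 1.1e-03 -5.0e-04 -1.0e+00] x [-1.321e-01  9.912e-01 -7.000e-04] level rotvec deg [0.03 0.06 0.  ]
carrier xy of TCP [ 53.19 -52.86] lat err 0.14 Fcar [-2.3   0.27]
```

```bash
cat > look.py <<'E'
import sys
from h import *
t=sys.argv[1]
c,im,d=snap('scene',t); 
cv2.imwrite(f'pics/{t}z.png',cv2.resize(im[160:250,230:340,::-1],None,fx=6.5,fy=6.5,interpolation=cv2.INTER_CUBIC))
E
python3 look.py s7
```

```text
(no output)
```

View pics/s7z.png

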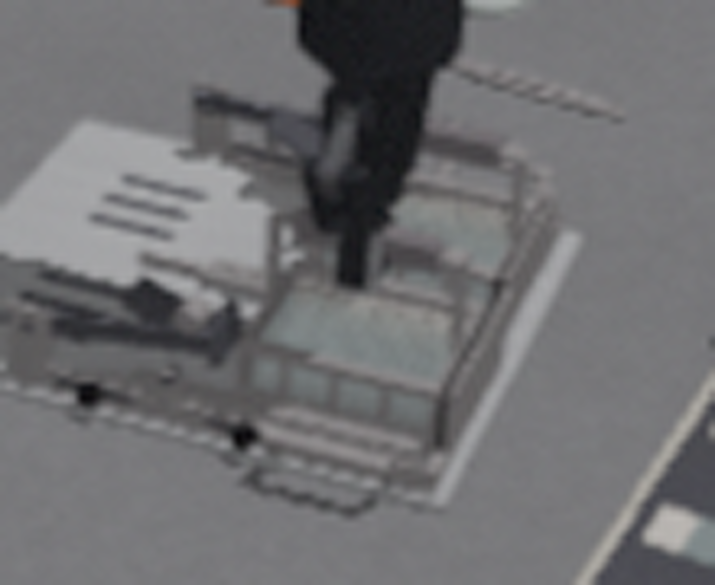

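The tooth is still up (zoom 225,340), with a few mm to the pad. Smaller steps from here.

Call:
{"op": "arm_command", "data": {"rot": [[0,0,0],[0,0,0]], "slide": [[0.8,0.1,0],[0.8,0.1,0]], "gripper": [8,8]}}

```text
clock: 11.72
eef_pos: [665.5, 2.1, 65.8]
tool_rot: [3.14, 0.001, 1.703]
force: [-3.2, -1.0, 4.6]
width: 13.3
```

```bash
python3 st.py|grep -E "^t|car"
```

```text
t 11.7167 pos [665.53   2.12  65.83] rpy deg [1.799e+02 4.000e-02 9.760e+01] F [-3.15 -0.98  4.55] w 13.25
tool z [ 1.8e-03 -5.0e-04 -1.0e+00] x [-1.323e-01  9.912e-01 -8.000e-04] level rotvec deg [0.03 0.11 0.  ]
carrier xy of TCP [ 55.39 -52.88] lat err 0.12 Fcar [-3.25 -0.56]
```

Call:
{"op": "arm_command", "data": {"rot": [[0,0,0],[0,0,0]], "slide": [[0.7,0.1,0],[0.7,0.1,0]], "gripper": [8,8]}}

```text
clock: 11.88
eef_pos: [666.6, 2.3, 65.8]
tool_rot: [3.141, 0.001, 1.703]
force: [-6.4, -0.2, 5.6]
width: 13.2
```

```bash
python3 st.py|grep -E "^t|car"
```

```text
t 11.8833 pos [666.56   2.28  65.85] rpy deg [1.7997e+02 4.0000e-02 9.7600e+01] F [-6.38 -0.2   5.56] w 13.16
tool z [ 6.e-04 -6.e-04 -1.e+00] x [-1.322e-01  9.912e-01 -6.000e-04] level rotvec deg [0.03 0.03 0.  ]
carrier xy of TCP [ 56.42 -52.86] lat err 0.14 Fcar [-6.35  0.64]
```

```bash
python3 look.py s8; python3 st.py | head -1
```

```text
t 11.9333 pos [666.53   2.29  65.84] rpy deg [1.7998e+02 3.0000e-02 9.7590e+01] F [-5.08 -1.53  4.5 ] w 13.1
```

View pics/s8z.png

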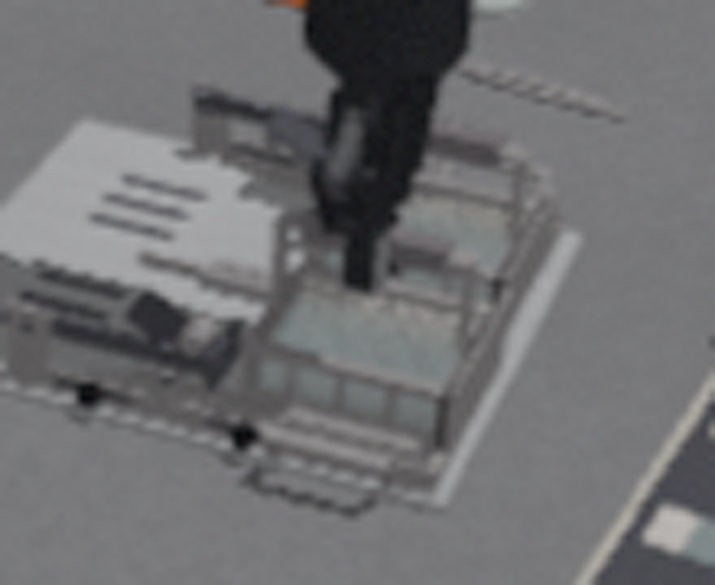

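The catch has dropped: flap and tooth sit visibly lower now (zoom 155,315 and 215,365). Tugging back in small steps.

Call:
{"op": "arm_command", "data": {"rot": [[0,0,0],[0,0,0],[0,0,0]], "slide": [[-1,-0.1,0.1],[-1,-0.1,0],[-1,-0.1,0]], "gripper": [8,8,8]}}

```text
clock: 12.18
eef_pos: [666.5, 2.3, 65.8]
tool_rot: [3.135, 0.001, 1.704]
force: [0.4, -0.4, 1.4]
width: 13.1
```

```bash
python3 st.py|grep -E "^t|car"
```

```text
t 12.1833 pos [666.48   2.29  65.85] rpy deg [1.7962e+02 7.0000e-02 9.7610e+01] F [ 0.42 -0.39  1.38] w 13.1
tool z [ 6.8e-03 -4.0e-04 -1.0e+00] x [-0.1324  0.9912 -0.0013] level rotvec deg [0.02 0.39 0.  ]
carrier xy of TCP [ 56.35 -52.83] lat err 0.17 Fcar [ 0.36 -0.44]
```

Call:
{"op": "arm_command", "data": {"rot": [[0,0.3,0],[0,0.1,0]], "slide": [[-1.5,-0.2,0.1],[-1.5,-0.2,0]], "gripper": [8,8]}}

```text
clock: 12.35
eef_pos: [665.4, 2.3, 66.0]
tool_rot: [3.138, 0.0, 1.704]
force: [2.6, 0.3, -0.9]
width: 13.2
```

```bash
python3 st.py|grep -E "^t|car"
```

```text
t 12.35 pos [665.36   2.35  65.96] rpy deg [1.7979e+02 3.0000e-02 9.7650e+01] F [ 2.58  0.29 -0.95] w 13.22
tool z [ 0.0037 -0.     -1.    ] x [-1.331e-01  9.911e-01 -5.000e-04] level rotvec deg [0.   0.21 0.  ]
carrier xy of TCP [ 55.24 -52.64] lat err 0.36 Fcar [ 2.6  -0.05]
```

Call:
{"op": "arm_command", "data": {"rot": [[0,0.2,0],[0,0.1,0]], "slide": [[-1.5,-0.4,-0.1],[-1.5,-0.3,-0.1]], "gripper": [8,8]}}

```text
clock: 12.52
eef_pos: [663.7, 2.2, 65.9]
tool_rot: [3.14, -0.0, 1.705]
force: [2.3, -0.4, -1.1]
width: 13.1
```

```bash
python3 st.py|grep -E "^t|car"
```

```text
t 12.5167 pos [663.75   2.18  65.93] rpy deg [ 1.7992e+02 -2.0000e-02  9.7690e+01] F [ 2.32 -0.41 -1.12] w 13.09
tool z [ 1.3e-03  5.0e-04 -1.0e+00] x [-1.339e-01  9.910e-01  3.000e-04] level rotvec deg [-0.03  0.07  0.  ]
carrier xy of TCP [ 53.63 -52.59] lat err 0.41 Fcar [ 2.25 -0.71]
```

Call:
{"op": "arm_command", "data": {"rot": [[0,0.1,0]], "slide": [[-1.5,-0.4,-0.1]], "gripper": [8]}}

```text
clock: 12.6
eef_pos: [662.7, 2.0, 65.9]
tool_rot: [3.141, -0.001, 1.705]
force: [2.5, -0.1, -0.7]
width: 12.9
```

```bash
python3 st.py|grep -E "^t|car"
```

```text
t 12.6 pos [662.73   2.05  65.89] rpy deg [ 1.7996e+02 -4.0000e-02  9.7710e+01] F [ 2.46 -0.12 -0.67] w 12.91
tool z [ 6.e-04  7.e-04 -1.e+00] x [-1.342e-01  9.909e-01  6.000e-04] level rotvec deg [-0.04  0.03  0.  ]
carrier xy of TCP [ 52.6  -52.59] lat err 0.41 Fcar [ 2.42 -0.44]
```

Call:
{"op": "arm_command", "data": {"rot": [[0,0.1,0]], "slide": [[-1.2,-0.3,-0.1]], "gripper": [8]}}

```text
clock: 12.68
eef_pos: [662.2, 1.9, 66.0]
tool_rot: [3.141, -0.001, 1.706]
force: [3.5, 0.6, -1.9]
width: 13.1
```

```bash
python3 st.py|grep -E "^t|car"
```

```text
t 12.6833 pos [662.15   1.92  65.98] rpy deg [ 1.7997e+02 -5.0000e-02  9.7730e+01] F [ 3.5   0.62 -1.87] w 13.13
tool z [ 3.e-04  9.e-04 -1.e+00] x [-1.344e-01  9.909e-01  9.000e-04] level rotvec deg [-0.05  0.02  0.  ]
carrier xy of TCP [ 52.01 -52.64] lat err 0.36 Fcar [3.55 0.16]
```

Call:
{"op": "arm_command", "data": {"rot": [[0,0.1,0]], "slide": [[-1.2,-0.2,-0.1]], "gripper": [8]}}

```text
clock: 12.77
eef_pos: [662.0, 2.0, 66.1]
tool_rot: [3.141, -0.001, 1.706]
force: [3.7, 0.7, -2.4]
width: 13.3
```

```bash
python3 st.py|grep -E "^t|car"
```

```text
t 12.7667 pos [661.98   1.97  66.09] rpy deg [ 1.7994e+02 -6.0000e-02  9.7750e+01] F [ 3.67  0.68 -2.44] w 13.28
tool z [ 9.0e-04  1.1e-03 -1.0e+00] x [-0.1349  0.9909  0.001 ] level rotvec deg [-0.07  0.05  0.  ]
carrier xy of TCP [ 51.84 -52.57] lat err 0.43 Fcar [3.72 0.2 ]
```

Call:
{"op": "arm_command", "data": {"rot": [[0,0.1,0]], "slide": [[-1.2,-0.2,-0.1]], "gripper": [8]}}

```text
clock: 12.85
eef_pos: [661.9, 2.0, 66.2]
tool_rot: [3.14, -0.001, 1.706]
force: [3.4, 0.4, -3.5]
width: 13.2
```

```bash
python3 st.py|grep -E "^t|car"
```

```text
t 12.85 pos [661.88   1.99  66.19] rpy deg [ 1.799e+02 -6.000e-02  9.777e+01] F [ 3.44  0.41 -3.47] w 13.18
tool z [ 0.0016  0.0014 -1.    ] x [-0.1352  0.9908  0.0011] level rotvec deg [-0.08  0.09  0.  ]
carrier xy of TCP [ 51.75 -52.54] lat err 0.46 Fcar [ 3.47 -0.04]
```

Call:
{"op": "arm_command", "data": {"rot": [[0,0.1,0]], "slide": [[-2.2,-0.4,-0.3]], "gripper": [8]}}

```text
clock: 12.93
eef_pos: [661.6, 2.0, 66.3]
tool_rot: [3.137, -0.001, 1.707]
force: [6.3, 1.4, -1.8]
width: 13.1
```

```bash
python3 st.py|grep -E "^t|car"
```

```text
t 12.9333 pos [661.61   1.95  66.35] rpy deg [ 1.7976e+02 -7.0000e-02  9.7800e+01] F [ 6.28  1.36 -1.8 ] w 13.15
tool z [ 0.004   0.0017 -1.    ] x [-0.1357  0.9907  0.0012] level rotvec deg [-0.1   0.23  0.  ]
carrier xy of TCP [ 51.48 -52.53] lat err 0.47 Fcar [6.41 0.53]
```

Call:
{"op": "arm_command", "data": {"rot": [[0,0.1,0]], "slide": [[-2.8,-0.5,-0.4]], "gripper": [8]}}

```text
clock: 13.02
eef_pos: [661.3, 2.0, 66.6]
tool_rot: [3.134, -0.001, 1.708]
force: [7.9, 1.7, -2.7]
width: 13.1
```

```bash
python3 st.py|grep -E "^t|car"
```

```text
t 13.0167 pos [661.35   1.98  66.6 ] rpy deg [ 1.7954e+02 -6.0000e-02  9.7840e+01] F [ 7.9   1.71 -2.74] w 13.12
tool z [ 0.0078  0.0022 -1.    ] x [-0.1364  0.9906  0.0011] level rotvec deg [-0.12  0.45  0.  ]
carrier xy of TCP [ 51.22 -52.48] lat err 0.52 Fcar [8.06 0.66]
```

Call:
{"op": "arm_command", "data": {"rot": [[0,0.4,0],[0,0.2,0],[0,0.2,0]], "slide": [[-2.6,-0.5,-0.9],[-2.6,-0.5,-0.9],[-2.6,-0.5,-0.9]], "gripper": [8,8,8]}}

```text
clock: 13.27
eef_pos: [661.5, 2.1, 66.6]
tool_rot: [3.13, -0.002, 1.709]
force: [5.6, 2.0, -0.6]
width: 13.3
```

```bash
python3 st.py|grep -E "^t|car"
```

```text
t 13.2667 pos [661.46   2.07  66.6 ] rpy deg [ 1.7934e+02 -1.3000e-01  9.7940e+01] F [ 5.56  2.03 -0.59] w 13.3
tool z [ 0.0111  0.0038 -0.9999] x [-0.1381  0.9904  0.0022] level rotvec deg [-0.22  0.64  0.  ]
carrier xy of TCP [ 51.35 -52.4 ] lat err 0.6 Fcar [5.78 1.28]
```

Call:
{"op": "arm_command", "data": {"rot": [[0.2,0.6,0],[0.1,0.5,0],[0.1,0.5,0]], "slide": [[-3.2,-0.8,-1.2],[-3.2,-0.6,-1.2],[-3.2,-0.6,-1.2]], "gripper": [8,8,8]}}

```text
clock: 13.52
eef_pos: [661.6, 1.8, 66.7]
tool_rot: [3.136, -0.012, 1.711]
force: [6.7, 0.5, -0.8]
width: 13.0
```

```bash
python3 st.py|grep -E "^t|car"; python3 look.py s9
```

```text
t 13.5167 pos [661.55   1.83  66.68] rpy deg [179.67  -0.68  98.02] F [ 6.69  0.51 -0.83] w 12.98
tool z [ 0.004   0.0126 -0.9999] x [-0.1395  0.9901  0.0119] level rotvec deg [-0.72  0.23  0.  ]
carrier xy of TCP [ 51.4  -52.65] lat err 0.35 Fcar [ 6.7  -0.37]
```

View pics/s9z.png

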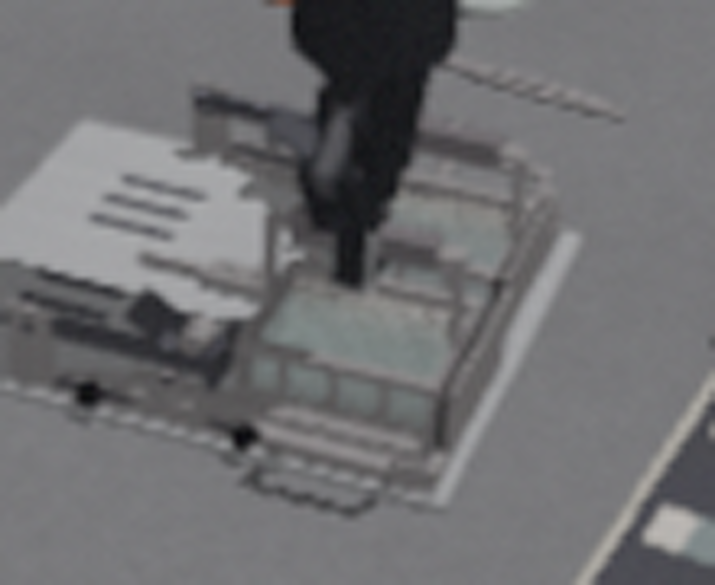

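Call:
{"op": "arm_command", "data": {"rot": [[-0.6,0.2,-0.3],[-0.2,0.2,0],[-0.1,0.2,0]], "slide": [[-3.6,-0.6,-1],[-3.8,-0.6,-1],[-3.8,-0.6,-1]], "gripper": [8,8,8]}}

```text
clock: 13.82
eef_pos: [661.0, 1.8, 67.0]
tool_rot: [3.126, 0.003, 1.707]
force: [7.3, 0.8, -1.5]
width: 13.2
```

```bash
python3 st.py|grep -E "^t|car"
```

```text
t 13.8167 pos [660.99   1.8   66.99] rpy deg [179.09   0.19  97.81] F [ 7.35  0.82 -1.51] w 13.22
tool z [ 0.0162 -0.0012 -0.9999] x [-0.1358  0.9907 -0.0034] level rotvec deg [0.07 0.93 0.  ]
carrier xy of TCP [ 50.84 -52.6 ] lat err 0.4 Fcar [ 7.39 -0.15]
```

Call:
{"op": "arm_command", "data": {"rot": [[0,0.4,-0.2],[0,0.3,0],[0,0.1,0]], "slide": [[1.2,0.2,-0.4],[0.8,0.2,-0.4],[0.3,0.1,-0.4]], "gripper": [8,8,8]}}

```text
clock: 14.07
eef_pos: [662.4, 2.5, 65.8]
tool_rot: [-3.141, 0.001, 1.704]
force: [0.6, -0.0, 5.4]
width: 13.1
```

```bash
python3 st.py|grep -E "^t|car"
```

```text
t 14.0667 pos [662.37   2.48  65.84] rpy deg [-1.7996e+02  6.0000e-02  9.7610e+01] F [ 0.63 -0.05  5.43] w 13.07
tool z [-5.0e-04 -1.2e-03 -1.0e+00] x [-0.1324  0.9912 -0.0011] level rotvec deg [ 0.07 -0.03  0.  ]
carrier xy of TCP [ 52.3  -52.11] lat err 0.89 Fcar [ 0.62 -0.13]
```

Call:
{"op": "arm_command", "data": {"rot": [[0,0,0],[0,0,0],[0,0,0],[0,0,0]], "slide": [[0.3,0,-0.2],[0,0,-0.5],[0,0,-0.8],[0,0,-0.8]], "gripper": [20,36,40,40]}}

```text
clock: 14.4
eef_pos: [659.3, 1.6, 62.8]
tool_rot: [-3.134, 0.0, 1.702]
force: [0.9, -0.1, 0.4]
width: 39.9
```

```bash
python3 st.py|grep -E "^t|car"
```

```text
t 14.4 pos [659.31   1.57  62.77] rpy deg [-1.7954e+02  3.0000e-02  9.7510e+01] F [ 0.91 -0.14  0.43] w 39.86
tool z [-0.0079 -0.0015 -1.    ] x [-1.307e-01  9.914e-01 -5.000e-04] level rotvec deg [ 0.09 -0.45  0.  ]
carrier xy of TCP [ 49.14 -52.62] lat err 0.38 Fcar [ 0.88 -0.26]
```

Released at 40 mm opening. Now straight up.

Call:
{"op": "arm_command", "data": {"rot": [[0,0,0],[0,0,0],[0,0,0],[0,0,0],[0,0,0]], "slide": [[0,0,8],[0,0,15],[0,0,30],[0,0,35],[0,0,35]], "gripper": [40,40,40,40,40]}}

```text
clock: 14.82
eef_pos: [649.7, 1.1, 181.4]
tool_rot: [-3.111, -0.002, 1.701]
force: [0.8, 0.3, 0.1]
width: 39.8
```

Call:
{"op": "arm_command", "data": {"rot": [[0,0,0],[0,0,0],[0,0,0],[0,0,0],[0,0,0]], "slide": [[-20,0,30],[-30,0,25],[-30,0,20],[-20,0,0],[0,0,0]], "gripper": [40,40,40,40,40]}}

```text
clock: 15.23
eef_pos: [549.8, 0.3, 270.6]
tool_rot: [-3.127, -0.001, 1.699]
force: [-0.4, 0.8, -0.5]
width: 40.0
```

```bash
python3 st.py|grep -E "^t|car"; python3 look.py s10; python3 - <<'E'
from h import *
c,im,d=snap('wrist','w10')
cv2.imwrite('pics/w10z.png',cv2.resize(im[:,:,::-1],None,fx=1.56,fy=1.56,interpolation=cv2.INTER_CUBIC))
E
```

```text
t 15.2333 pos [5.4977e+02 3.0000e-01 2.7064e+02] rpy deg [-1.7919e+02 -3.0000e-02  9.7370e+01] F [-0.44  0.78 -0.54] w 40.05
tool z [-0.0141 -0.0012 -0.9999] x [-1.283e-01  9.917e-01  6.000e-04] level rotvec deg [ 0.07 -0.81  0.  ]
carrier xy of TCP [-59.62 -39.54] lat err 13.46 Fcar [-0.33  0.84]
```

View pics/s10z.png

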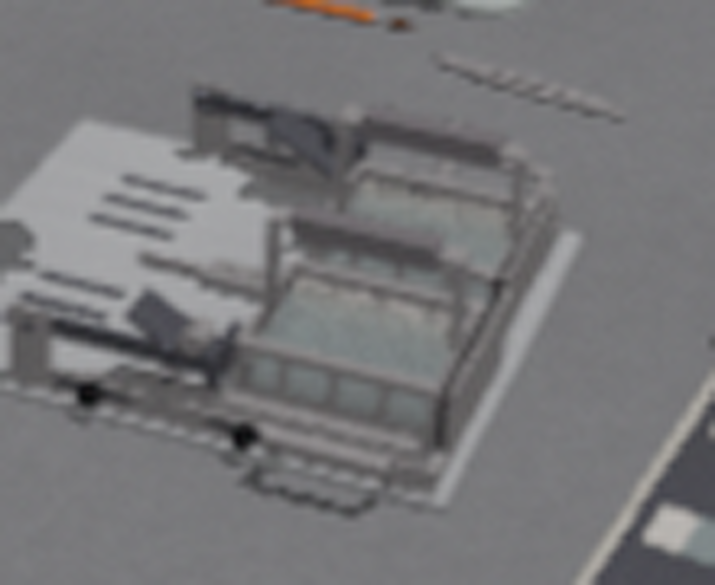

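View pics/w10z.png

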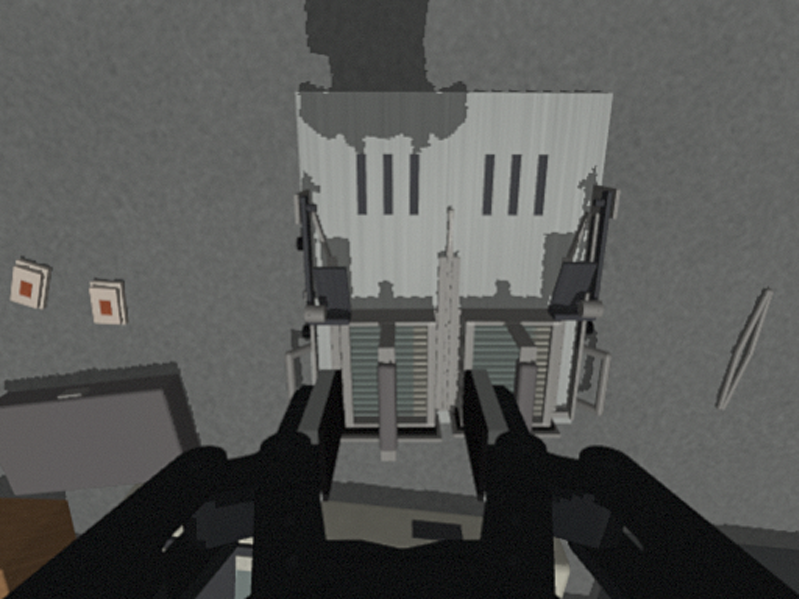

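```bash
python3 - <<'E'
from h import *
c,im,d=load('w10'); P=cloud(c,d)
th=np.radians(7.52); Rm=np.array([[np.cos(th),-np.sin(th)],[np.sin(th),np.cos(th)]]); o=np.array([603.7,47.3])
Q=P.copy(); Q[...,:2]=(P[...,:2]-o)@Rm
for nm,(u,v) in dict(flapR=(333,285),toothR=(340,313),flapL=(573,285),toothL=(563,310)).items():
    a=int(u/1.5625);b=int(v/1.5625); print(nm,np.nanmedian(Q[b-2:b+3,a-2:a+3].reshape(-1,3),axis=0).round(1))
for s in(-53,53):
    m=(Q[...,2]>38)&(Q[...,2]<46)&(Q[...,0]>8)&(Q[...,0]<110)&(abs(Q[...,1]-s)<42)
    q=Q[m]; print('rim',s,len(q),np.median(q[:,2]).round(1),'y',q[:,1].min().round(1),q[:,1].max().round(1),'xrear',np.percentile(q[:,0],2).round(1))
E
```

```text
flapR [-30.7 -96.7  47.6]
toothR [ -1.5 -94.6  33.9]
flapL [-29.4  95.9  45.4]
toothL [-4.4 93.4 34.7]
rim -53 1023 42.4 y -94.6 -11.2 xrear 10.6
rim 53 709 42.4 y 11.0 94.7 xrear 9.2
```

```bash
python3 - <<'E'
from h import *
print(ctrl.finish_job())
E
```

```text
the job is handed in; nothing more can be done
None
```

The rack is in the right lane behind its dropped catch, the tug test held, and the job was handed in at about 15 s of the 58 s allowed. `finish_job` gave no verdict.

**What I did**
- I took the rack by its grip bar and set it down at the lane entry.
- I slid it in with about 3–5 N of resistance, reaching 7.6 N once near the mouth. Its rim lifted the catch, and the scene picture shows this.
- I touched the pad at about 6 N of wrist force, and the catch dropped.
- I drew the rack back about 4–5 mm until the tooth stopped it, and held a pull of about 6–8 N at the wrist for roughly half a second. I estimate at least 5 N of that was on the catch. I then let go and moved up and back.

**Last checks**
- Both rims measure level at 42.4 mm.
- The right catch's tooth sits at 33.9 mm against 34.7 mm for the left one. Its flap reads 47.6 mm against 45.4 mm, which is within my depth noise. I judge the catch to be down.
- The right rack lies about on its centre line, judged from the symmetric rim edges.
- The left rack, blocks and forceps look undisturbed in the last pictures. I did not measure them.

**What was less clean**
- **Touch-down:** the wrist reading peaked at about 17 N, which is about 21 N on the floor counting the rack's weight. That is under the limit but firmer than I intended.
- **During the tug:** the tool tilted by up to about 0.9°.
- **Catch force:** I could only infer it from the wrist force, since nothing measures it directly.

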